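Pin the hinged leaf of a press fixture with a tapered drift

ROBOT

A 6-joint arm with a two-finger parallel gripper is mounted at the origin on the work surface. World frame = base frame: x ahead of the robot, y to its left, z up, the work surface at z = 0. Lengths are in m, angles in degrees, forces in N, time in s.
With the tool pointing down it reaches from about 0.35 to 0.975 m from the base axis. Payload 7.1 kg.
Tool frame: the origin (TCP) lies at the very end of the fingers, on their centre line; the grasp point (between the pads) lies 19 mm behind it (robot.grasp_offset is the distance from the TCP to the grasp point, in m); y points along the fingers, z is the direction in which the jaws open and shut, and the axes are right-handed (so a half turn about y gives the same grasp; the last joint's range is limited). The gripper opens to 88 mm and grips with 3 to 60 N. Pads are 20 mm wide; open, the fingers measure 115 mm over their backs; the gripper's body (75 mm by 178 mm) begins 61 mm behind the grasp point.
Start: joints at [-73.339, 24.242, 93.386, -0, 62.372, -1.089], TCP at [0.191, -0.595, 0.223] pointing down, gripper open.
Joint ranges: [-172.04, 172.04], [-51.8, 120.97], [4.93, 147.93], [-75.15, 255.16], [6.16, 154.13], [-145.62, 145.62]. Speed limits (degrees/s): [136.94, 136.94, 172.46, 180, 180, 180].

INTERFACE

Orientations are given as a 3x3 rotation matrix whose columns are the frame's x, y, z axes.
In Python, from bench import sensors, eyes, robot gives the robot as it stands. The module is installed in compiled form; this text tells all that it offers.
- The arm moves only by the tool step_arm, never from a script. Its argument "series" is a list of rows, each a list of 5 numbers: the closure, from 0 (fully open) to 1 (shut), then the shift along the tool's x, y, z in m, then the turn about the tool's y in rad. A call has 1 to 20 rows; each row is the pose to reach, as a shift and turn from the pose measured when the call began, along the tool's axes at that moment; what a row does not reach only later rows make up. A row lasts 1/8 s, in which the tool goes at most 62.5 mm and 10.7 degrees, less where a joint would pass 70% of its speed; a pose out of reach is approached as far as the arm can. A call with a gripper value outside its range is refused whole. The fingers move at their own pace and stop on an object; "force" is the grip in N (left out, the last holds). Time passes only in rows, so rows that repeat a pose let the fingers close. It gives the time, the measured TCP pose, the force and the opening at its end, in the units of the state.
- sensors.sense(): the state, without advancing time (a new reading comes with each control period).
- eyes.read_camera(name): name is "scene" or "side" or "wrist"; returns the picture (420x560x3 uint8, blue, green, red); there is no depth.
- eyes.camera_params(name): a dict with "intrinsics" (3x3 intrinsics, pixels), "T" (4x4, takes a point from camera to world coordinates). Camera axes: x right, y down, z forward; pixel columns grow to the right and rows downward; lengths in m; the calibration is good to about 2 mm. The wrist camera is an equidistant fisheye: a pixel r from the principal point sees the ray r / f radians off the axis. A picture is of the moment at which its call begins: read the wrist's pose just before it. camera_params takes no time and is no camera call; for the wrist camera it gives the pose at the moment of the call.
- robot.job_done(): hands the job in, once; it reports no verdict.
The state is a dict: "clock": time; "qpos": joint angles; "joint_velocities": joint speeds; "joint_efforts": joint torques, N m; "tcp_pos": TCP position; "tool_rot": TCP orientation; "ft_force": force on the tool from outside, world axes, zero at the start; "torque": the same for the moment, N m; "grip_width": opening from 0.0 (shut) to 1.0 (fully open).
Only numpy, scipy, OpenCV 4.12 (cv2) and the standard library are available. Lean on these libraries where they do the work, as an engineer would, in place of code of your own. Each camera call takes 0.05 s, during which the arm holds its last target.

TASK

Swing the hinged leaf of the press fixture down flat onto its base. Take the red-headed tapered drift from its sloping rest, stand it upright tip-down in the leaf's open hole and on into the base's hole, which lies a few millimetres out of line, far enough that it stays standing when you let go. Let go of it, then push it fully home until its head sits flat on the leaf and the two holes are drawn into line; leave the jar, the spanner and the weight where they are.

Things in the scene. Friction and masses are not known exactly. Their poses are not given: they have to be found in the camera images.
- leaf (a joint): Swing angle of the leaf: 0 = flat on the base, 1.57 = upright, stop at 1.9. Stiff hinge (about 0.4 N m): the leaf stays where it is left and must be pushed all the way down. It is an aluminium plate 80 mm wide, 12 mm thick, with an orange tab (60 mm wide, 18 mm long) at its free edge, 176 mm from the hinge axis.
- float (a joint): Side play of the leaf along its hinge axis, in m: 0 = leaf hole in line with base hole, positive along the fixture's +x; stops at +-12 mm. A spring (0.6 N/mm, with 1.5 N of friction) holds it about 7 mm off (5 to 9 mm at the start), so drawing it into line takes about 4 to 6 N sideways; it pinches the drift in the holes, so that a drift let go there stays where it is.
- hinge (a point): Point on the hinge axis at mid width of the leaf, 119 mm above the bench, at mid thickness of the leaf. Its x axis runs along the hinge axis; its -y axis points horizontally from the hinge to where the free edge lies when closed; z is up. Axes do not turn with the leaf.
- leaf_edge (a point): Middle of the leaf's free edge (end of the orange tab), at mid thickness, 176 mm from the hinge axis. Its axes turn with the leaf: -y points from hinge to free edge, z is the normal of the outer face (up when closed, away from the base when open); the faces lie 6 mm either side.
- leaf_hole (a point): Centre of the mouth of the leaf's hole (21.2 mm bore, through 12 mm) in its outer face, 106 mm from the hinge axis. z is the normal of the outer face. When closed it looks up, 125 mm above the bench. The smaller brass bush 50 mm from the hinge is blind and not for the drift.
- base_hole (a point): Centre of the upper mouth of the hole in the fixture's base (21.2 mm bore, through a 20 mm thick top plate, open space of 83 mm under it down to the foot plate), 113 mm above the bench, z up. The fixture is a dark steel bridge bolted to the bench, 120 mm by 170 mm, foot plate 150 by 190 mm.
- drift_grip (a point): Point on the axis in the middle of the drift's plain round steel shank (20 mm thick), 80 mm from the tip. Its z axis points from tip to head. In the rest the shank is free from about 60 to 95 mm from the tip, with nothing within 25 mm beside or below it there.
- drift_tip (a point): End of the drift's thin tip, on its axis; z axis from tip to head.
- drift_seat (a point): Centre of the underside of the drift's head, 110 mm from the tip; z axis from tip to head.
- drift_head (a point): Centre of the flat top of the drift's head, 124 mm from the tip. When fully home it is 139 mm above the bench. Let go part-way in, the drift may lean by up to about 10 degrees, and it jams if pressed down while leaning: straighten it as you push. The push takes about 5 to 20 N.
- drift: Steel drift, 220 g, 124 mm long; origin at its tip, z axis from tip to head. Tip 6 mm across, tapering evenly to 20 mm at 50 mm from the tip, then a plain round shank to 110 mm, then a red head 28 mm across and 14 mm thick. At the start it lies in an open grey rest at a slope of 30 degrees, tip low, head high.
- rest: Grey drift rest fixed to the bench, foot plate 160 by 70 mm, two posts up to about 85 mm high. Origin under its centre; the drift lies along its x axis, head towards +x.
- jar: Grey closed jar, 60 mm across, 75 mm high, origin at its foot. Leave alone.
- spanner: Steel spanner, 150 mm long, lying flat. Leave alone.
- weight: Dark steel stepped weight, 54 mm across, 60 mm high, origin at its foot. Leave alone.
Things that resemble listed ones, but are neither listed nor needed, are in the scene too. Of the things shaped like the drift, the steel one is meant.

How it is judged:
By the outcome, as a careful person would: the job done as asked, in the order asked, and still so for the second after the job is handed in, with the robot touching nothing.
It also fails if it takes over 72 s, if anything falls off the work surface, if the arm or the gripper's body presses on something with over 40 N, if the wrist force passes 120 N, or if a joint passes its speed limit or range.

## Working session

There is one attempt and no reset: what is moved stays moved. The work goes in short steps, Python scripts to look and compute and a tool call to move; the robot and the scene stay as the last step left them, time stands still between calls to the robot, and variables do not carry over. Pictures are saved under pics/ and viewed, and the job is handed in when it is done.

Besides the shell and the picture viewer there is one more tool, called as a command line: name --pt "numbers of a row" for each row, then --argument value for the rest. step_arm: Moves the arm, as the interface text tells. Its arguments: {"type":"object","properties":{"series":{"type":"array"},"force":{"type":"number"}},"required":["series"]}

```bash
mkdir -p pics; ls; python3 - <<'E'
from bench import sensors, eyes, robot
import cv2, numpy as np
np.set_printoptions(precision=4,suppress=True)
for n in ["scene","side","wrist"]:
    im=eyes.read_camera(n); cv2.imwrite(f"pics/a_{n}.png",im)
    p=eyes.camera_params(n); print(n,p["intrinsics"],p["T"])
print(sensors.sense()); print(robot.grasp_offset)
E
```

```text
pics
scene [[510.7107   0.     284.6712]
 [  0.     510.7107 208.0474]
 [  0.       0.       1.    ]] [[-0.804   0.4982 -0.3244  0.9279]
 [ 0.5944  0.6867 -0.4184  0.4007]
 [ 0.0143 -0.5293 -0.8483  0.9601]
 [ 0.      0.      0.      1.    ]]
side [[481.6918   0.     283.0197]
 [  0.     481.6918 206.2855]
 [  0.       0.       1.    ]] [[-0.9649 -0.1469  0.2179  0.3846]
 [-0.2619  0.6041 -0.7526  0.6598]
 [-0.0211 -0.7833 -0.6213  0.6823]
 [ 0.      0.      0.      1.    ]]
wrist [[325.1923   0.     277.6242]
 [  0.     325.1923 209.3712]
 [  0.       0.       1.    ]] [[ 0.3042 -0.9243 -0.2304  0.2525]
 [-0.9526 -0.2956 -0.0719 -0.5734]
 [-0.0017  0.2414 -0.9704  0.3842]
 [ 0.      0.      0.      1.    ]]
{'clock': 0.15, 'qpos': array([-73.3391,  24.2737,  93.4188,   0.0001,  62.3724,  -1.0894]), 'joint_velocities': array([ 0.0404, -0.0985, -0.0992, -0.0241,  0.0361, -0.0691]), 'joint_efforts': array([  0.    , -54.4985, -27.392 ,   0.0644,   0.0205,  -0.0001]), 'tcp_pos': array([ 0.1904, -0.5948,  0.2221]), 'tool_rot': array([[-0.9524, -0.0003,  0.3049],
       [-0.3049,  0.0011, -0.9524],
       [-0.    , -1.    , -0.0011]]), 'ft_force': array([-0.4491, -0.7418, -0.4032]), 'torque': array([-0.0409,  0.023 ,  0.0157]), 'grip_width': 1.001844022978534}
0.0187
```

View pics/a_scene.png

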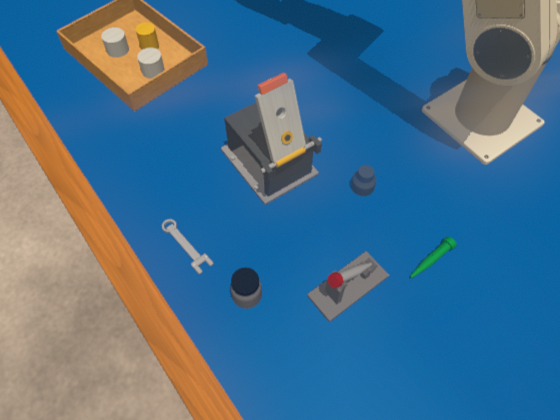

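View pics/a_side.png

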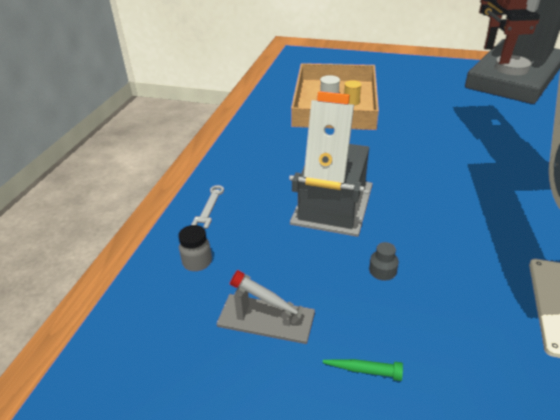

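View pics/a_wrist.png

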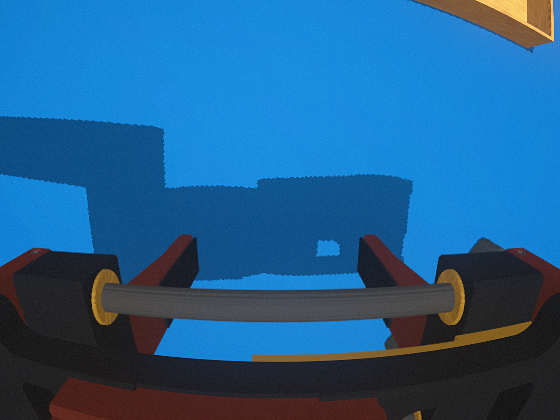

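```bash
python3 - <<'E'
import cv2
s=cv2.imread("pics/a_scene.png"); d=cv2.imread("pics/a_side.png")
def c(im,x0,y0,w,h,k,n): cv2.imwrite(n,cv2.resize(im[y0:y0+h,x0:x0+w],None,fx=k,fy=k,interpolation=cv2.INTER_CUBIC))
c(s,215,65,120,140,4,"pics/b1.png"); c(s,290,225,180,100,4,"pics/b2.png")
c(d,280,80,100,160,3.75,"pics/b3.png"); c(d,210,260,200,130,4,"pics/b4.png")
E
```

```text
(no output)
```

View pics/b1.png

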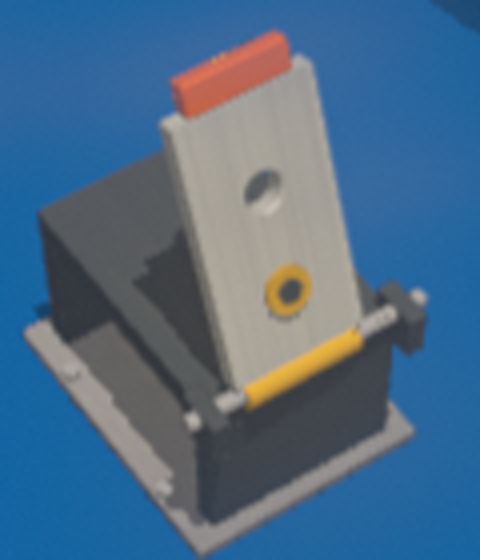

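View pics/b2.png

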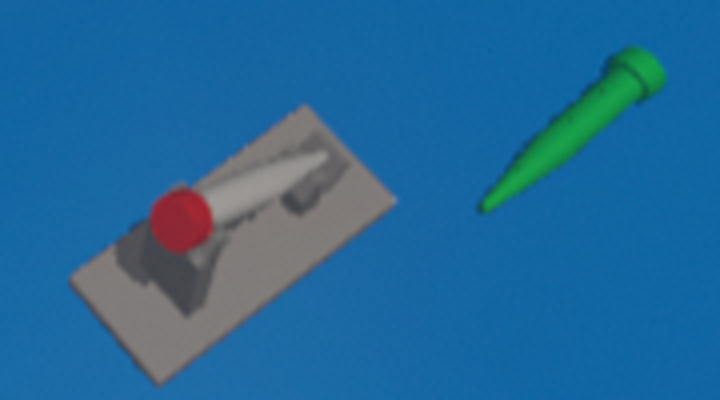

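View pics/b3.png

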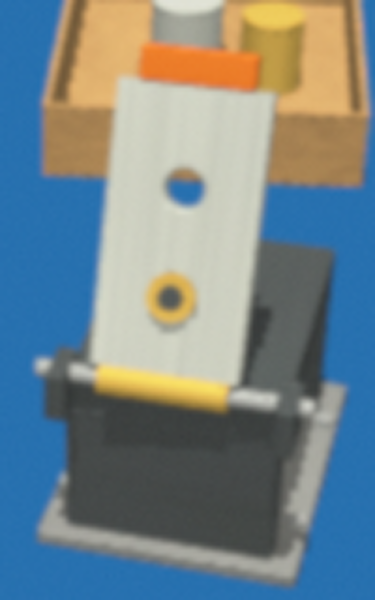

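View pics/b4.png

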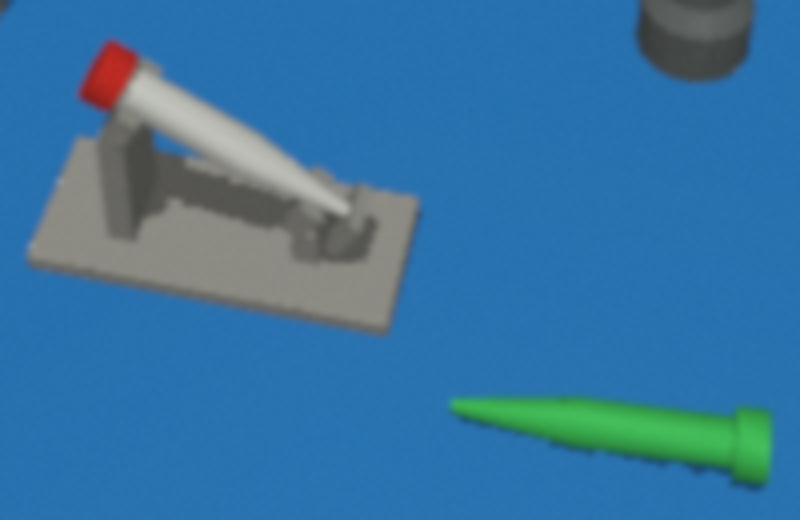

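```bash
cat > h.py <<'E'
import numpy as np
from scipy.optimize import least_squares
from bench import sensors, eyes, robot
np.set_printoptions(precision=4,suppress=True)
P={n:eyes.camera_params(n) for n in("scene","side")}
def proj(n,X):
    p=P[n];T=p["T"];c=(np.atleast_2d(X)-T[:3,3])@T[:3,:3]
    K=p["intrinsics"];return np.c_[K[0,0]*c[:,0]/c[:,2]+K[0,2],K[1,1]*c[:,1]/c[:,2]+K[1,2]]
def tri(a,b):
    f=lambda X:np.r_[proj("scene",X)[0]-a,proj("side",X)[0]-b]
    r=least_squares(f,[.5,0,.1]);return r.x,r.fun
E
python3 - <<'E'
from h import *
S=lambda u,v:(215+u/4,65+v/4); D=lambda u,v:(280+u/3.75,80+v/3.75)
L={"hole":(0,-.106,.006),"bush":(0,-.05,.006),"cl":(-.04,-.158,.006),"cr":(.04,-.158,.006)}
ob=[("scene","hole",S(265,193)),("scene","bush",S(289,290)),("side","hole",D(185,187)),("side","bush",D(170,298)),
("scene","cl",S(303,55)),("scene","cr",S(162,124)),("side","cl",D(275,93)),("side","cr",D(122,78))]
def X(p,l):
    x,y,yaw,th=p;l=np.array(l);c,s=np.cos(-th),np.sin(-th)
    v=np.array([l[0],l[1]*c-l[2]*s,l[1]*s+l[2]*c]) # rotate about x by -th
    R=np.array([[np.cos(yaw),-np.sin(yaw),0],[np.sin(yaw),np.cos(yaw),0],[0,0,1]])
    return R@v+[x,y,.119]
f=lambda p:np.concatenate([proj(n,X(p,L[k]))[0]-o for n,k,o in ob])
for th0 in (1.3,1.7):
  r=least_squares(f,[.4,0,0,th0]);print(r.x,np.degrees(r.x[2:]));print(r.fun.reshape(-1,2))
p=r.x
for k in L: print(k,X(p,L[k]))
print("edge",X(p,(0,-.176,0)),"closed hole",X([*p[:3],0],L["hole"]))
print("tip",tri((371.25,263.75),(296.75,312.75)))
print("headtop",tri((335.25,279.75),(210+96/4,260+70/4)))
S2=lambda u,v:(290+u/4,225+v/4); D2=lambda u,v:(210+u/4,260+v/4)
# rest foot corners top at z~?
for n,c in(("scene",[S2(305,104),S2(397,200),S2(160,385),S2(70,280)]),("side",[D2(418,200),D2(387,333),D2(28,265),D2(80,137)])):
  T=P[n]["T"];K=P[n]["intrinsics"]
  q=[]
  for u,v in c:
    d=T[:3,:3]@np.linalg.solve(K,[u,v,1]);q.append(T[:3,3]+d*((.008-T[2,3])/d[2]))
  print(n,np.array(q))
E
```

```text
[ 0.5223 -0.1102 -0.0213  1.1619] [-1.2218 66.5713]
[[-1.3514 -1.1591]
 [-1.1508 -0.9073]
 [ 0.0313  1.3143]
 [ 0.6111  0.4061]
 [ 0.318   0.417 ]
 [ 0.4607  0.6167]
 [ 0.3239  1.2263]
 [-0.4769  0.5753]]
[ 0.5223 -0.1102 -0.0213  1.1619] [-1.2218 66.5713]
[[-1.3514 -1.1591]
 [-1.1508 -0.9073]
 [ 0.0313  1.3143]
 [ 0.6111  0.4061]
 [ 0.318   0.417 ]
 [ 0.4607  0.6167]
 [ 0.3239  1.2263]
 [-0.4769  0.5753]]
hole [ 0.5215 -0.1468  0.2186]
bush [ 0.522  -0.1245  0.1673]
cl [ 0.4811 -0.1666  0.2664]
cr [ 0.561  -0.1683  0.2664]
edge [ 0.5208 -0.1801  0.2805] closed hole [ 0.52   -0.2162  0.125 ]
tip (array([0.5128, 0.1525, 0.0381]), array([ 0.0111, -0.2774, -0.1678,  0.1612]))
headtop (array([0.617 , 0.156 , 0.1014]), array([-0.0087,  0.4219,  0.2747, -0.2592]))
scene [[0.4885 0.1165 0.008 ]
 [0.4868 0.1855 0.008 ]
 [0.6462 0.1899 0.008 ]
 [0.6482 0.1215 0.008 ]]
side [[0.4896 0.1148 0.008 ]
 [0.4872 0.186  0.008 ]
 [0.6445 0.1904 0.008 ]
 [0.6477 0.117  0.008 ]]
```

```bash
cat >> h.py <<'E'
def rel(targets,yawz=None):
    s=sensors.sense();R=s["tool_rot"];p=s["tcp_pos"]
    cur=np.arctan2(R[1,2],R[0,2])
    print("tcp",p,"yawz",np.degrees(cur),"F",s["ft_force"],"w",s["grip_width"],"t",s["clock"])
    for t in targets: print(np.array(t),"->",R.T@(np.array(t)-p))
    if yawz is not None:
        d=(np.degrees(cur)-yawz+180)%360-180;print("turn",np.radians(d))
E
python3 - <<'E'
from h import *
A=[(.25,-.5,.35),(.52,-.09,.37),(.52,-.10,.26)]
rel(A,-1.2)
# rest post location on bench and at top
for n,u,v in(("side",210+105/4,260+238/4),("side",210+140/4,260+240/4),("scene",290+188/4,225+315/4),("scene",290+212/4,225+300/4)):
  T=P[n]["T"];K=P[n]["intrinsics"];d=T[:3,:3]@np.linalg.solve(K,[u,v,1]);print(n,T[:3,3]+d*((.008-T[2,3])/d[2]))
E
```

```text
tcp [ 0.1904 -0.5948  0.2221] yawz -72.2496366710122 F [-0.4491 -0.7418 -0.4032] w 1.001844022978534 t 0.15
[ 0.25 -0.5   0.35] -> [-0.0856 -0.1278 -0.0723]
[ 0.52 -0.09  0.37] -> [-0.4678 -0.1475 -0.3805]
[ 0.52 -0.1   0.26] -> [-0.4647 -0.0375 -0.3709]
turn -1.240050092254866
side [0.6172 0.1686 0.008 ]
side [0.602  0.1659 0.008 ]
scene [0.6124 0.1703 0.008 ]
scene [0.5978 0.1713 0.008 ]
```

step_arm --pt "1 -0.04 -0.1 -0.035 -0.1" --pt "1 -0.086 -0.128 -0.072 -0.25" --pt "1 -0.13 -0.14 -0.11 -0.4" --pt "1 -0.18 -0.148 -0.15 -0.58" --pt "1 -0.23 -0.148 -0.19 -0.76" --pt "1 -0.28 -0.148 -0.225 -0.94" --pt "1 -0.32 -0.148 -0.265 -1.1" --pt "1 -0.37 -0.148 -0.3 -1.24" --pt "1 -0.42 -0.148 -0.34 -1.24" --pt "1 -0.468 -0.148 -0.38 -1.24" --pt "1 -0.467 -0.09 -0.376 -1.24" --pt "1 -0.465 -0.04 -0.372 -1.24" --pt "1 -0.465 -0.04 -0.372 -1.24" --force 20

```text
clock: 1.78
tcp_pos: [0.5172, -0.0979, 0.259]
tool_rot: [[-0.02, -0.009, 1.0], [-1.0, 0.003, -0.02], [-0.003, -1.0, -0.009]]
ft_force: [-0.7, 0.1, 0.0]
grip_width: 0.003
```

```bash
python3 - <<'E'
from h import *
h=(.52,-.1102,.119);r=.145
t=[]
for th in (66,58,50,42,34,26,18,10,5,0,-1.5):
    a=np.radians(th);t.append((.52,h[1]-r*np.cos(a)+.006*np.sin(a)+.010,.119+r*np.sin(a)+.006*np.cos(a)))
rel(t,-1.2)
E
```

```text
tcp [ 0.5172 -0.0979  0.259 ] yawz -1.1574869947180018 F [-0.6981  0.1374  0.0486] w 0.003404929490687014 t 1.775
[ 0.52   -0.1537  0.2539] -> [0.0558 0.0049 0.004 ]
[ 0.52   -0.172   0.2451] -> [0.074  0.0136 0.0044]
[ 0.52   -0.1888  0.2339] -> [0.0909 0.0247 0.0048]
[ 0.52   -0.2039  0.2205] -> [0.1061 0.0382 0.0053]
[ 0.52   -0.2171  0.2051] -> [0.1192 0.0535 0.0057]
[ 0.52   -0.2279  0.188 ] -> [0.1301 0.0706 0.006 ]
[ 0.52   -0.2362  0.1695] -> [0.1385 0.089  0.0064]
[ 0.52   -0.242   0.1501] -> [0.1443 0.1084 0.0067]
[ 0.52   -0.2441  0.1376] -> [0.1465 0.1209 0.0068]
[ 0.52   -0.2452  0.125 ] -> [0.1476 0.1335 0.007 ]
[ 0.52   -0.2453  0.1212] -> [0.1477 0.1373 0.007 ]
turn 0.0007419919170884578
```

step_arm --pt "1 0.035 0.002 0.004 0" --pt "1 0.056 0.005 0.004 0" --pt "1 0.065 0.009 0.004 0" --pt "1 0.074 0.014 0.004 0" --pt "1 0.083 0.019 0.004 0" --pt "1 0.091 0.025 0.005 0" --pt "1 0.099 0.031 0.005 0" --pt "1 0.106 0.038 0.005 0" --pt "1 0.113 0.046 0.005 0" --pt "1 0.119 0.054 0.006 0" --pt "1 0.125 0.062 0.006 0" --pt "1 0.13 0.071 0.006 0" --pt "1 0.135 0.08 0.006 0" --pt "1 0.139 0.089 0.006 0" --pt "1 0.142 0.099 0.006 0" --pt "1 0.144 0.108 0.006 0" --pt "1 0.146 0.117 0.006 0" --pt "1 0.147 0.125 0.006 0" --pt "1 0.148 0.131 0.006 0" --pt "1 0.148 0.134 0.006 0"

```text
clock: 4.28
tcp_pos: [0.519, -0.2456, 0.1241]
tool_rot: [[-0.02, -0.009, 1.0], [-1.0, 0.003, -0.02], [-0.003, -1.0, -0.009]]
ft_force: [0.5, -0.2, 2.1]
grip_width: 0.007
```

step_arm --pt "1 0 0.002 0 0" --pt "1 0 0.003 0 0" --pt "1 0 0.003 0 0"

```text
clock: 4.65
tcp_pos: [0.5195, -0.2458, 0.1219]
tool_rot: [[-0.02, -0.008, 1.0], [-1.0, 0.002, -0.02], [-0.002, -1.0, -0.008]]
ft_force: [-1.1, -0.4, 6.8]
grip_width: 0.007
```

step_arm --pt "1 0 0.002 0 0" --pt "1 0 0.002 0 0"

```text
clock: 4.9
tcp_pos: [0.5201, -0.2458, 0.121]
tool_rot: [[-0.02, -0.007, 1.0], [-1.0, 0.002, -0.02], [-0.002, -1.0, -0.007]]
ft_force: [-1.1, 1.6, 8.4]
grip_width: 0.006
```

```bash
python3 - <<'E'
from h import *
import cv2
print(sensors.sense()["ft_force"])
im=eyes.read_camera("side");cv2.imwrite("pics/c_side.png",im)
def c(im,x0,y0,w,h,k,n): cv2.imwrite(n,cv2.resize(im[y0:y0+h,x0:x0+w],None,fx=k,fy=k,interpolation=cv2.INTER_CUBIC))
c(im,270,100,130,140,4,"pics/c1.png")
rel([(.57,.15,.25),(.45,-.2,.25)],92)
E
```

```text
[-1.0907  1.6071  8.3824]
tcp [ 0.52   -0.2458  0.1209] yawz -1.157349924903283 F [-2.1822  1.1924  7.3927] w 0.002213982022316313 t 4.95
[0.57 0.15 0.25] -> [-0.397  -0.1286  0.0411]
[ 0.45 -0.2   0.25] -> [-0.0446 -0.1285 -0.0718]
turn -1.6259024786220546
```

View pics/c1.png

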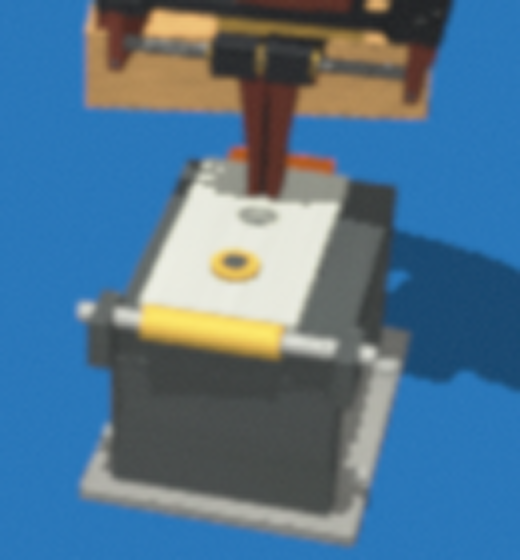

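step_arm --pt "1 0.0 -0.05 0 0" --pt "0.6 0.03 -0.11 0 0" --pt "0.3 0.05 -0.13 0 0" --pt "0.3 0.05 -0.13 0 0"

```text
clock: 5.45
tcp_pos: [0.5208, -0.2975, 0.2529]
tool_rot: [[-0.022, -0.003, 1.0], [-1.0, -0.0, -0.022], [0.0, -1.0, -0.003]]
ft_force: [0.2, -0.4, -1.1]
grip_width: 0.307
```

```bash
python3 - <<'E'
from h import *
import cv2
p=eyes.camera_params("wrist");im=eyes.read_camera("wrist");cv2.imwrite("pics/d_w.png",im)
np.savez("wr.npz",K=p["intrinsics"],T=p["T"])
print(p["T"])
for n in("scene","side"): cv2.imwrite(f"pics/d_{n}.png",eyes.read_camera(n))
def c(im,x0,y0,w,h,k,n): cv2.imwrite(n,cv2.resize(im[y0:y0+h,x0:x0+w],None,fx=k,fy=k,interpolation=cv2.INTER_CUBIC))
a=cv2.imread("pics/d_scene.png");c(a,215,65,120,140,4,"pics/d1.png")
a=cv2.imread("pics/d_side.png");c(a,270,100,130,140,4,"pics/d2.png")
rel([(.57,.15,.25)],92)
E
```

```text
[[ 0.9997 -0.0209 -0.0093  0.5226]
 [-0.0225 -0.9705 -0.2402 -0.2306]
 [-0.004   0.2404 -0.9707  0.415 ]
 [ 0.      0.      0.      1.    ]]
tcp [ 0.5189 -0.2948  0.2491] yawz -1.1456201867647022 F [-0.2224 -0.0015 -0.556 ] w 0.444435522944003 t 5.6
[0.57 0.15 0.25] -> [-0.4457  0.0003  0.0422]
turn -1.6256977560711396
```

View pics/d_w.png

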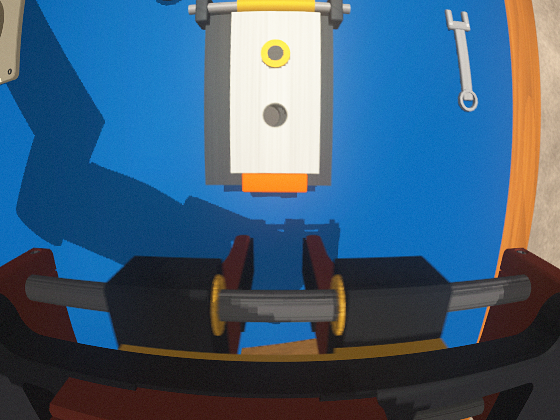

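View pics/d1.png

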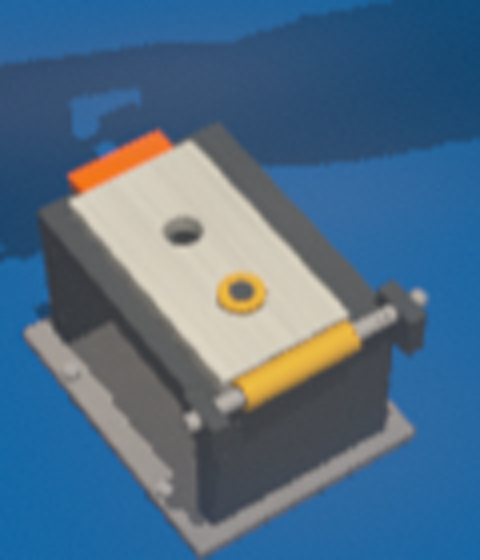

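View pics/d2.png

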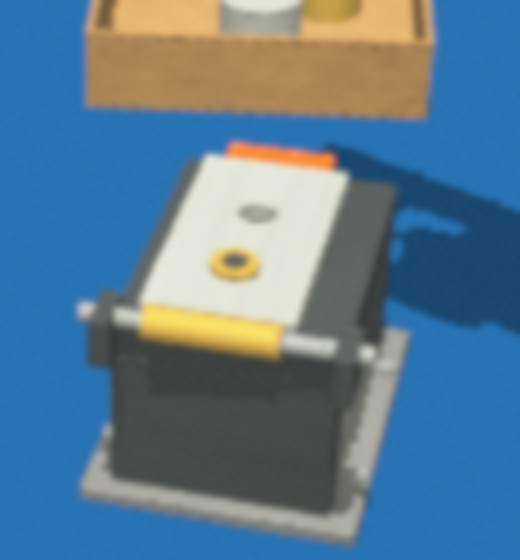

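```bash
python3 - <<'E'
import cv2
im=cv2.imread("pics/d_w.png")
cv2.imwrite("pics/d3.png",cv2.resize(im[95:135,250:300],None,fx=12,fy=12,interpolation=cv2.INTER_CUBIC))
cv2.imwrite("pics/d4.png",cv2.resize(im[0:195,190:350],None,fx=3,fy=3,interpolation=cv2.INTER_CUBIC))
E
```

```text
(no output)
```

View pics/d3.png

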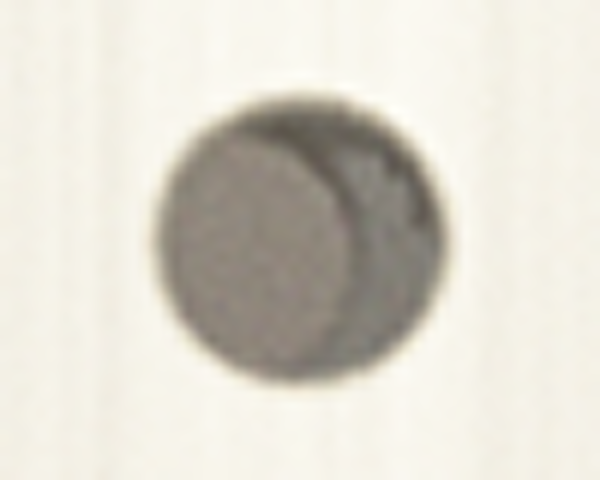

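View pics/d4.png

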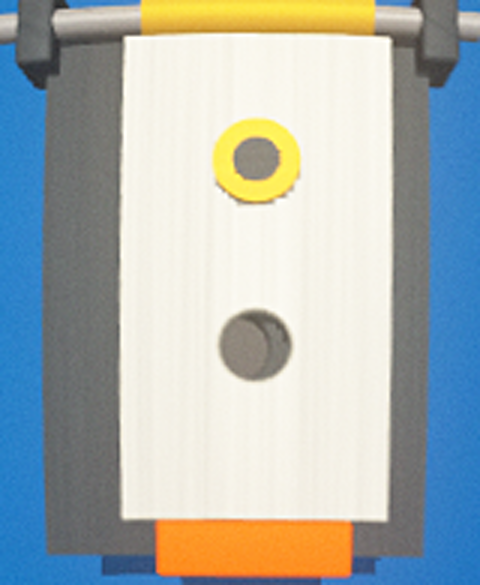

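```bash
cat >> h.py <<'E'
def wray(T,K,u,v,z):
    dx,dy=u-K[0,2],v-K[1,2];r=np.hypot(dx,dy);a=r/K[0,0]
    d=np.array([dx/r*np.sin(a),dy/r*np.sin(a),np.cos(a)]) if r>0 else np.array([0,0,1.])
    d=T[:3,:3]@d;return T[:3,3]+d*(z-T[2,3])/d[2]
def pray(n,u,v,z):
    T=P[n]["T"];K=P[n]["intrinsics"];d=T[:3,:3]@np.linalg.solve(K,[u,v,1]);return T[:3,3]+d*(z-T[2,3])/d[2]
E
python3 - <<'E'
from h import *
w=np.load("wr.npz");T,K=w["T"],w["K"]
print("leaf hole wrist",wray(T,K,275.1,115,.125),"base edge",wray(T,K,279.8,115,.113))
print("plate edges",wray(T,K,190+46/3,100,.113),wray(T,K,190+428/3,100,.113),"leaf",wray(T,K,190+121/3,100,.125),wray(T,K,190+390/3,100,.125))
print("scene",pray("scene",215+184/4,65+231/4,.125),"side",pray("side",270+257/4,100+213/4,.125))
print(tri((215+184/4,65+231/4),(270+257/4,100+213/4)))
b=np.array([wray(T,K,190+257/3,158/3,.125)]);print("bush",b)
E
```

```text
leaf hole wrist [ 0.5195 -0.2167  0.125 ] base edge [ 0.5237 -0.2162  0.113 ]
plate edges [ 0.4548 -0.199   0.113 ] [ 0.5729 -0.2024  0.113 ] leaf [ 0.4802 -0.2017  0.125 ] [ 0.5595 -0.2036  0.125 ]
scene [ 0.5212 -0.215   0.125 ] side [ 0.521  -0.2186  0.125 ]
(array([ 0.521 , -0.2149,  0.1264]), array([ 0.0808, -0.4612, -0.3168,  0.3446]))
bush [[ 0.5213 -0.1598  0.125 ]]
```

```bash
python3 - <<'E'
from h import *
print("jar",pray("scene",245,282,.075),"weight",pray("scene",365,172,.06),"spanner",pray("scene",190,245,0))
rel([(.54,-.14,.26),(.582,.154,.2),(.582,.154,.12),(.582,.154,.063)],92)
E
```

```text
jar [0.7465 0.0516 0.075 ] weight [ 0.3869 -0.015   0.06  ] spanner [ 0.7775 -0.1164  0.    ]
tcp [ 0.5189 -0.2948  0.2491] yawz -1.1456201867647022 F [-0.2224 -0.0015 -0.556 ] w 0.444435522944003 t 5.6
[ 0.54 -0.14  0.26] -> [-0.1552 -0.0105  0.0179]
[0.582 0.154 0.2  ] -> [-0.4498  0.0502  0.0546]
[0.582 0.154 0.12 ] -> [-0.4495  0.1302  0.0553]
[0.582 0.154 0.063] -> [-0.4493  0.1872  0.0558]
turn -1.6256977560711396
```

step_arm --pt "0 -0.05 0 0.006 -0.18" --pt "0 -0.1 0 0.012 -0.36" --pt "0 -0.155 0 0.018 -0.54" --pt "0 -0.205 0 0.024 -0.72" --pt "0 -0.255 0 0.03 -0.9" --pt "0 -0.305 0 0.036 -1.08" --pt "0 -0.355 0.0 0.042 -1.26" --pt "0 -0.405 0.02 0.049 -1.44" --pt "0 -0.45 0.05 0.055 -1.626" --pt "0 -0.45 0.08 0.055 -1.626" --pt "0 -0.45 0.1 0.055 -1.626" --pt "0 -0.45 0.1 0.055 -1.626"

```text
clock: 7.1
tcp_pos: [0.5791, 0.1547, 0.1469]
tool_rot: [[0.999, -0.016, -0.036], [0.036, 0.002, 0.999], [-0.016, -1.0, 0.003]]
ft_force: [-0.8, 0.7, 0.4]
grip_width: 1.003
```

```bash
python3 - <<'E'
from h import *
import cv2
p=eyes.camera_params("wrist");im=eyes.read_camera("wrist");cv2.imwrite("pics/e_w.png",im)
np.savez("wr.npz",K=p["intrinsics"],T=p["T"])
im=eyes.read_camera("side");cv2.imwrite("pics/e_s.png",cv2.resize(im[180:380,150:400],None,fx=3,fy=3,interpolation=cv2.INTER_CUBIC))
rel([(.582,.154,.063)],92)
E
```

```text
tcp [0.5813 0.1547 0.1496] yawz 92.04030853685995 F [ 0.046  -0.3768  0.2111] w 0.9998563450641488 t 7.2
[0.582 0.154 0.063] -> [ 0.0016  0.0866 -0.0011]
turn 0.0007035166848676831
```

View pics/e_w.png

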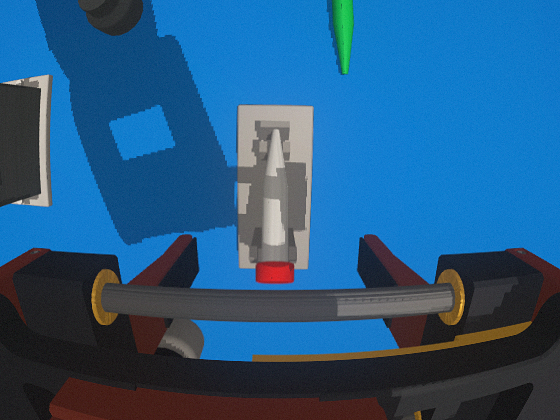

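View pics/e_s.png

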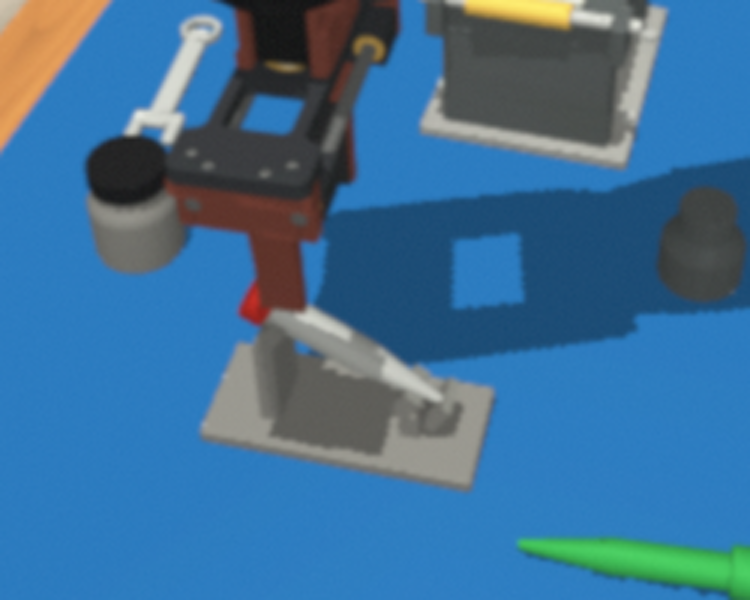

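step_arm --pt "0 0.001 0.04 0 0" --pt "0 0.001 0.075 0 0" --pt "0 0.001 0.087 0 0" --pt "0 0.001 0.087 0 0" --pt "1 0.001 0.087 0 0" --pt "1 0.001 0.087 0 0" --pt "1 0.001 0.087 0 0" --pt "1 0.001 0.087 0 0" --pt "1 0.001 0.087 0 0" --force 15

```text
clock: 8.32
tcp_pos: [0.5813, 0.155, 0.0627]
tool_rot: [[0.999, -0.011, -0.036], [0.036, 0.004, 0.999], [-0.011, -1.0, 0.004]]
ft_force: [0.2, 0.6, 0.1]
grip_width: 0.471
```

```bash
python3 - <<'E'
from h import *
import cv2
im=eyes.read_camera("side");cv2.imwrite("pics/f_s.png",cv2.resize(im[180:380,150:400],None,fx=3,fy=3,interpolation=cv2.INTER_CUBIC))
rel([(.582,.154,.1)],92)
E
```

```text
tcp [0.5813 0.155  0.0626] yawz 92.03958744132832 F [0.0952 0.586  0.9392] w 0.4227934903385936 t 8.375
[0.582 0.154 0.1  ] -> [ 0.0003 -0.0374 -0.0009]
turn 0.0006909311936190549
```

View pics/f_s.png

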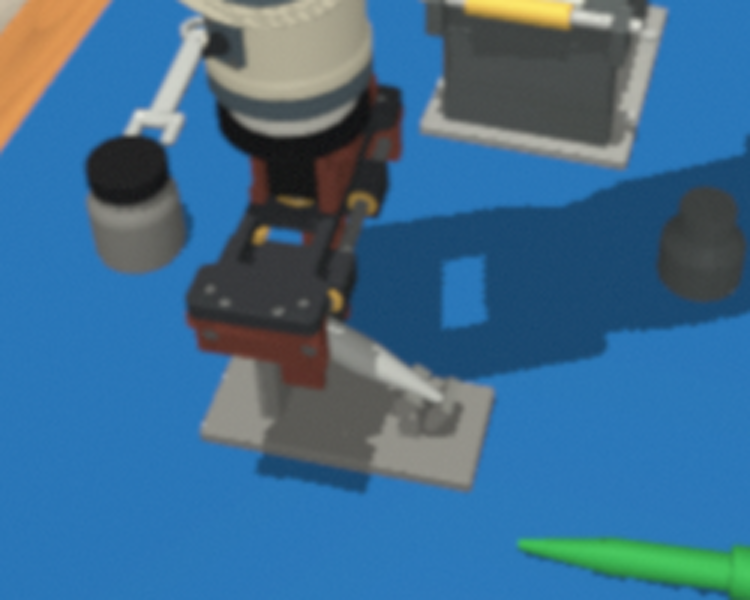

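step_arm --pt "1 0 0 0 0" --pt "1 0 0 0 0" --pt "1 0 0 0 0" --pt "1 0 0 0 0"

```text
clock: 8.88
tcp_pos: [0.5813, 0.1533, 0.0626]
tool_rot: [[0.999, -0.011, -0.036], [0.036, 0.001, 0.999], [-0.011, -1.0, 0.002]]
ft_force: [1.2, -9.3, 1.5]
grip_width: 0.221
```

step_arm --pt "1 0 -0.01 0 0" --pt "1 0 -0.035 0 0" --pt "1 0 -0.075 0 0" --pt "1 0 -0.12 0 0" --pt "1 0 -0.12 0 0"

```text
clock: 9.5
tcp_pos: [0.585, 0.1539, 0.1865]
tool_rot: [[0.999, -0.004, -0.036], [0.036, 0.003, 0.999], [-0.004, -1.0, 0.003]]
ft_force: [-0.7, -0.1, -3.0]
grip_width: 0.222
```

```bash
python3 - <<'E'
from h import *
import cv2
im=eyes.read_camera("side");cv2.imwrite("pics/g_s.png",cv2.resize(im[150:350,150:400],None,fx=3,fy=3,interpolation=cv2.INTER_CUBIC))
rel([(.582,.154,.1)],92)
E
```

```text
tcp [0.5834 0.1535 0.1842] yawz 92.06439266394636 F [-0.5972 -0.2485 -2.1083] w 0.2228809044299907 t 9.55
[0.582 0.154 0.1  ] -> [-0.0008  0.0842  0.0003]
turn 0.001123863999994303
```

View pics/g_s.png

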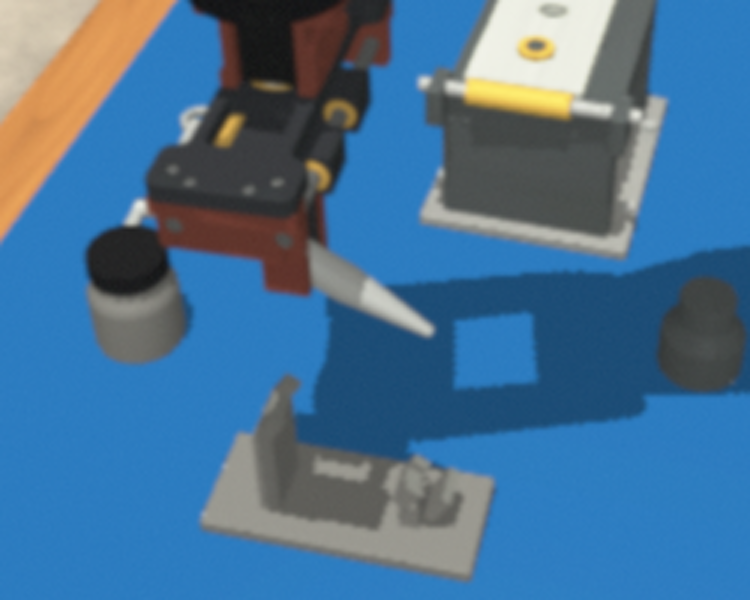

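step_arm --pt "1 0.06 0 0 0" --pt "1 0.112 0 -0.002 0" --pt "1 0.112 0.04 -0.002 0" --pt "1 0.112 0.08 -0.002 0" --pt "1 0.112 0.104 -0.002 0" --pt "1 0.112 0.104 -0.002 0" --force 10

```text
clock: 10.3
tcp_pos: [0.6914, 0.1553, 0.0748]
tool_rot: [[0.999, -0.016, -0.036], [0.036, 0.001, 0.999], [-0.016, -1.0, 0.001]]
ft_force: [0.3, 0.7, -1.3]
grip_width: 0.226
```

```bash
python3 - <<'E'
from h import *
import cv2
im=eyes.read_camera("side");cv2.imwrite("pics/h_s.png",cv2.resize(im[180:380,150:400],None,fx=3,fy=3,interpolation=cv2.INTER_CUBIC))
im=eyes.read_camera("scene");cv2.imwrite("pics/h_c.png",cv2.resize(im[200:350,250:430],None,fx=4,fy=4,interpolation=cv2.INTER_CUBIC))
t=[(.618+.082*np.cos(a),.154,.039+.082*np.sin(a)) for a in np.radians([30,40,50,60,70,80,85,90])]
rel(t,92)
E
```

```text
tcp [0.6942 0.1558 0.0786] yawz 92.07074019313403 F [-0.4158  1.055  -0.8104] w 0.22028560309926543 t 10.4
[0.689 0.154 0.08 ] -> [-0.0052 -0.0013 -0.0016]
[0.6808 0.154  0.0917] -> [-0.0135 -0.0129 -0.0013]
[0.6707 0.154  0.1018] -> [-0.0237 -0.0229 -0.0009]
[0.659 0.154 0.11 ] -> [-0.0355 -0.031  -0.0005]
[0.646  0.154  0.1161] -> [-0.0485 -0.037   0.    ]
[0.6322 0.154  0.1198] -> [-0.0623 -0.0405  0.0005]
[0.6251 0.154  0.1207] -> [-0.0694 -0.0414  0.0008]
[0.618 0.154 0.121] -> [-0.0766 -0.0416  0.0011]
turn 0.0012346492836857329
```

View pics/h_s.png

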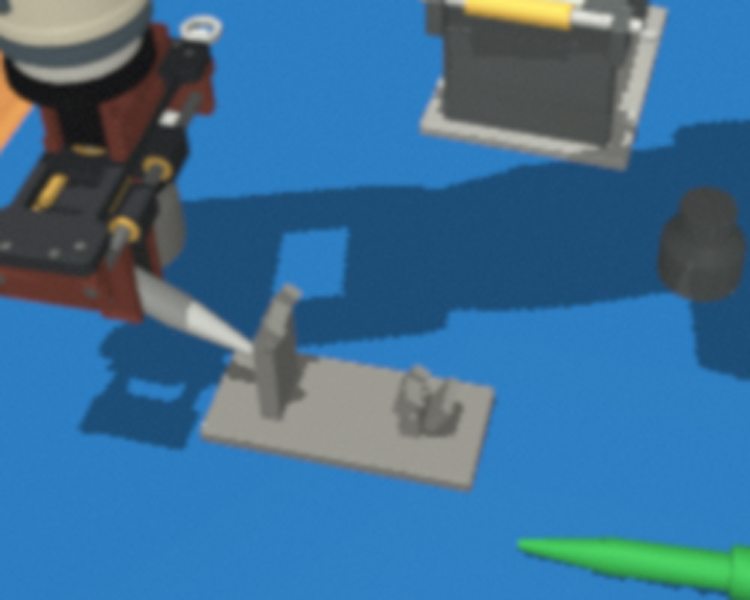

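View pics/h_c.png

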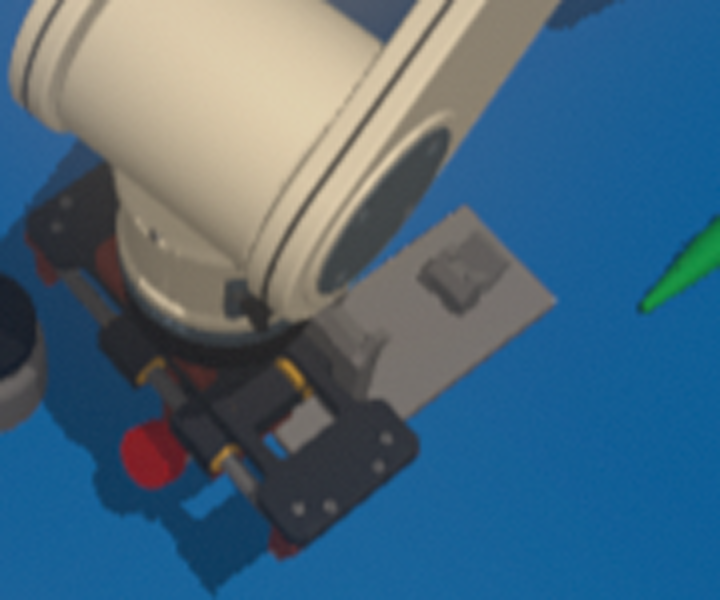

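step_arm --pt "1 -0.005 -0.002 -0.001 0" --pt "1 -0.009 -0.007 -0.001 0" --pt "1 -0.0135 -0.013 -0.001 0" --pt "1 -0.0185 -0.018 -0.001 0" --pt "1 -0.024 -0.023 -0.001 0" --pt "1 -0.03 -0.027 -0.001 0" --pt "1 -0.0355 -0.031 0 0" --pt "1 -0.042 -0.034 0 0" --pt "1 -0.0485 -0.037 0 0"

```text
clock: 11.52
tcp_pos: [0.6452, 0.1539, 0.116]
tool_rot: [[0.999, -0.01, -0.036], [0.036, 0.002, 0.999], [-0.01, -1.0, 0.002]]
ft_force: [3.5, -0.2, -2.3]
grip_width: 0.221
```

```bash
python3 - <<'E'
from h import *
import cv2
im=eyes.read_camera("side");cv2.imwrite("pics/i_s.png",cv2.resize(im[180:380,150:400],None,fx=3,fy=3,interpolation=cv2.INTER_CUBIC))
t=[(.618+.082*np.cos(a),.154,.039+.082*np.sin(a)) for a in np.radians([70,80,85,90])]
rel(t,92)
E
```

```text
tcp [0.6447 0.1539 0.1162] yawz 92.0740868993868 F [ 2.2835 -0.1466 -2.5813] w 0.22030388367060963 t 11.575
[0.646  0.154  0.1161] -> [0.0014 0.0001 0.    ]
[0.6322 0.154  0.1198] -> [-0.0125 -0.0034  0.0005]
[0.6251 0.154  0.1207] -> [-0.0196 -0.0043  0.0008]
[0.618 0.154 0.121] -> [-0.0267 -0.0045  0.001 ]
turn 0.001293060326893413
```

View pics/i_s.png

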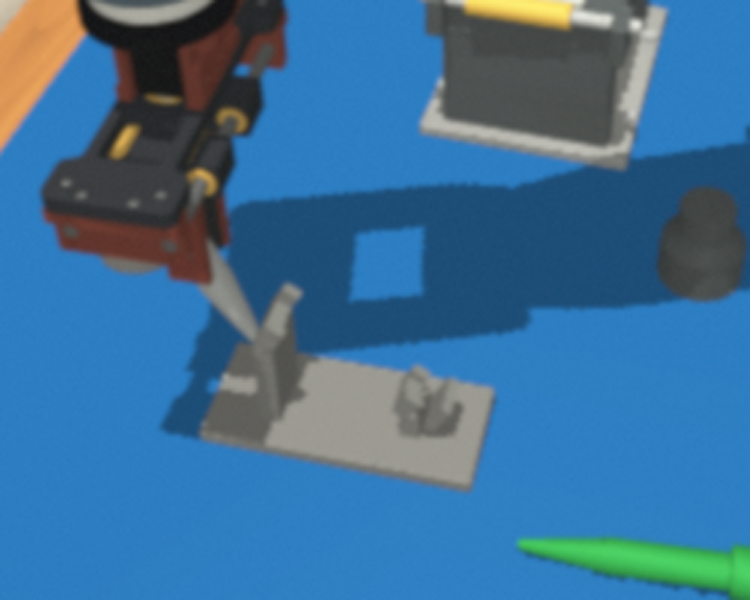

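```bash
cat >> h.py <<'E'
def yray(n,u,v,y):
    T=P[n]["T"];K=P[n]["intrinsics"];d=T[:3,:3]@np.linalg.solve(K,[u,v,1]);return T[:3,3]+d*(y-T[1,3])/d[1]
E
python3 - <<'E'
from h import *
print(yray("side",150+258/3,180+343/3,.152))
E
```

```text
[0.6195 0.152  0.0544]
```

step_arm --pt "1 -0.006 -0.002 0 0" --pt "1 -0.012 -0.003 0 0" --pt "1 -0.017 -0.004 0.001 0" --pt "1 -0.022 -0.004 0.001 0" --pt "1 -0.024 -0.004 0.001 0" --pt "1 -0.024 -0.004 0.001 0"

```text
clock: 12.32
tcp_pos: [0.6202, 0.1541, 0.1204]
tool_rot: [[0.999, -0.011, -0.036], [0.036, 0.002, 0.999], [-0.011, -1.0, 0.002]]
ft_force: [2.2, 0.3, -0.2]
grip_width: 0.216
```

```bash
python3 - <<'E'
from h import *
import cv2
im=eyes.read_camera("side");cv2.imwrite("pics/j_s.png",cv2.resize(im[220:340,190:290],None,fx=5,fy=5,interpolation=cv2.INTER_CUBIC))
im=eyes.read_camera("scene");cv2.imwrite("pics/j_c.png",cv2.resize(im[200:350,250:430],None,fx=4,fy=4,interpolation=cv2.INTER_CUBIC))
rel([])
E
```

```text
tcp [0.6203 0.1541 0.1202] yawz 92.07199195320496 F [ 2.6201 -0.1663 -0.3113] w 0.21721511076036593 t 12.425
```

View pics/j_s.png

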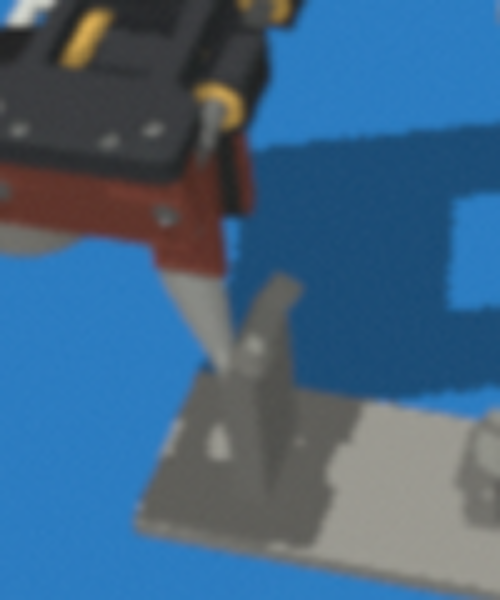

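View pics/j_c.png

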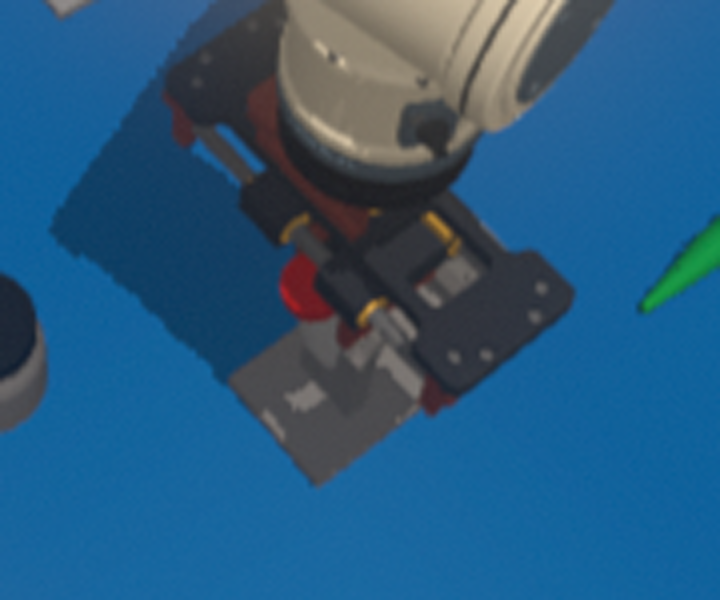

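```bash
python3 - <<'E'
from h import *
g=np.array([.6203,.1541,.1392])
for a in (70,75,80,85,90):
    d=np.array([np.cos(np.radians(a)),.03*np.cos(np.radians(a)),np.sin(np.radians(a))])
    X=np.array([g-.084*d,g-.034*d,g+.040*d])
    print(a,((proj("side",X)-[190,220])*5)[:2].round().ravel(),((proj("scene",X)-[250,200])*4)[2].round())
E
```

```text
70 [305. 378. 246. 274.] [325. 267.]
75 [286. 379. 238. 274.] [331. 261.]
80 [266. 379. 230. 274.] [338. 256.]
85 [246. 377. 222. 273.] [344. 251.]
90 [226. 374. 213. 272.] [350. 246.]
```

```bash
python3 - <<'E'
from h import *
X=np.array([[.6203,.178,.1202],[.6203,.154,.1202],[.6203,.164,.1202],[.6303,.178,.1202],[.6103,.178,.1202]])
print((proj("side",X)-[190,220])*5)
# tip and mid under plane y=.154
print(yray("side",190+225/5,220+369/5,.153),yray("side",190+194/5,220+277/5,.154))
print("head", [pray("scene",250+313/4,200+284/4,z) for z in(.17,.18,.19)])
E
```

```text
[[183.1804 293.0301]
 [209.0772 239.976 ]
 [198.4338 261.7809]
 [153.6217 287.3786]
 [212.9084 298.714 ]]
[0.6208 0.153  0.0565] [0.6274 0.154  0.1011]
head [array([0.6407, 0.1555, 0.17  ]), array([0.6443, 0.1586, 0.18  ]), array([0.648 , 0.1617, 0.19  ])]
```

```bash
python3 - <<'E'
from h import *
import cv2
p=eyes.camera_params("wrist");im=eyes.read_camera("wrist");cv2.imwrite("pics/k_w.png",im)
print(p["T"]);rel([])
E
```

```text
[[-0.0355  0.9732  0.2274  0.5571]
 [ 0.9994  0.034   0.0104  0.1533]
 [ 0.0024  0.2276 -0.9737  0.2831]
 [ 0.      0.      0.      1.    ]]
tcp [0.6204 0.1541 0.1202] yawz 92.07404584500799 F [ 3.6034  0.3122 -1.3185] w 0.21547595136738615 t 12.475
```

View pics/k_w.png

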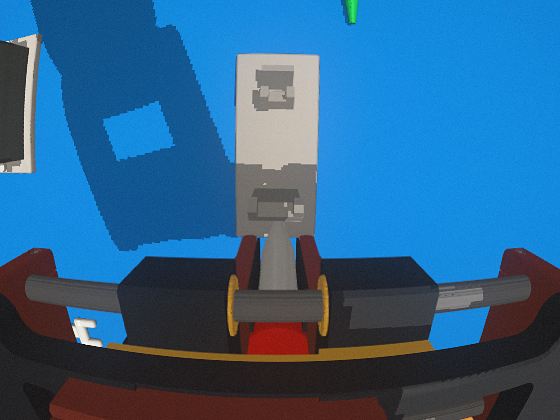

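```bash
python3 - <<'E'
from h import *
import cv2
p=eyes.camera_params("wrist");T,K=p["T"],p["intrinsics"]
for v,z in((322,.182),(322,.168),(355,.18),(222,.056),(258,.139),(300,.139)): print(v,z,wray(T,K,280,v,z))
im=cv2.imread("pics/k_w.png");cv2.imwrite("pics/k2.png",cv2.resize(im[190:370,200:360],None,fx=4,fy=3.3,interpolation=cv2.INTER_CUBIC))
E
```

```text
322 0.182 [0.6227 0.1567 0.182 ]
322 0.168 [0.6318 0.1572 0.168 ]
355 0.18 [0.64   0.1574 0.18  ]
222 0.056 [0.6195 0.1577 0.056 ]
258 0.139 [0.6144 0.1568 0.139 ]
300 0.139 [0.6373 0.1576 0.139 ]
```

View pics/k2.png

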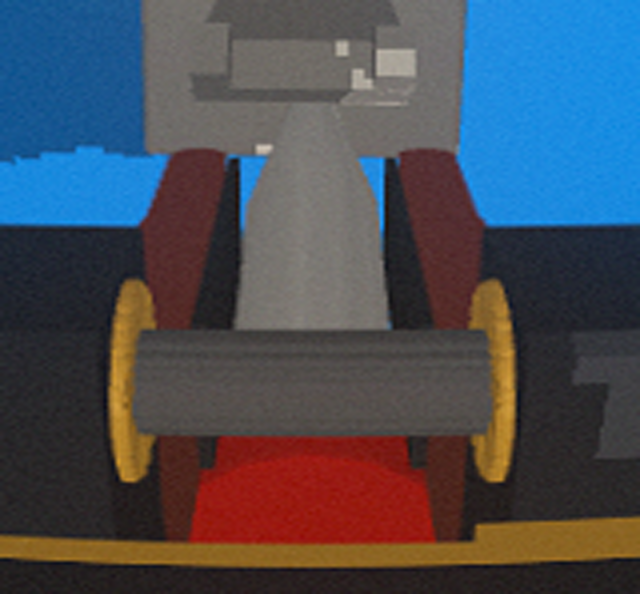

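```bash
python3 - <<'E'
from h import *
T=np.array([[ 0.9997,-0.0209,-0.0093,0.5226],[-0.0225,-0.9705,-0.2402,-0.2306],[-0.004,0.2404,-0.9707,0.415],[0,0,0,1]]);
w=np.load("wr.npz");K=w["K"]
for u,v in((190+48/3,553/3),(190+424/3,553/3),(190+46/3,345/3),(190+50/3,90/3)): print(wray(T,K,u,v,.113))
print("foot corners",[pray("scene",215+a/4,65+b/4,.01) for a,b in((25,333),(205,553),(413,432))])
print("lug", wray(T,K,190+20/3,60/3,.125))
rel([(.6234,.154,.30),(.40,-.20,.30),(.40,-.20,.08)],88.8)
E
python3 - <<'E'
import cv2
im=cv2.imread("pics/d_side.png");cv2.imwrite("pics/l1.png",cv2.resize(im[120:240,270:400],None,fx=5,fy=5,interpolation=cv2.INTER_CUBIC))
E
```

```text
[ 0.4518 -0.2792  0.113 ]
[ 0.5712 -0.282   0.113 ]
[ 0.4544 -0.2132  0.113 ]
[ 0.4568 -0.1298  0.113 ]
foot corners [array([ 0.5868, -0.2897,  0.01  ]), array([ 0.59  , -0.1019,  0.01  ]), array([ 0.4459, -0.099 ,  0.01  ])]
lug [ 0.4499 -0.1226  0.125 ]
tcp [0.6204 0.1541 0.1202] yawz 92.07404584500799 F [ 3.6034  0.3122 -1.3185] w 0.21547595136738615 t 12.475
[0.6234 0.154  0.3   ] -> [ 0.001  -0.1798  0.0002]
[ 0.4 -0.2  0.3] -> [-0.2351 -0.1779 -0.3455]
[ 0.4  -0.2   0.08] -> [-0.2326  0.0421 -0.346 ]
turn 0.05714287985662962
```

View pics/l1.png

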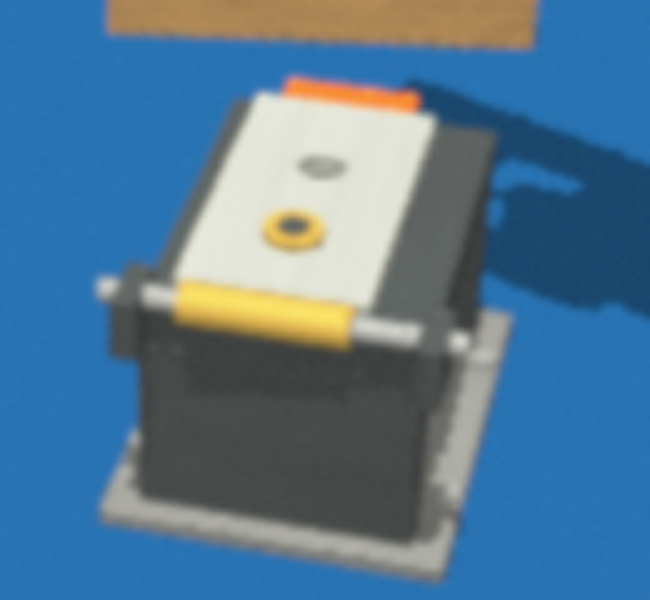

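step_arm --pt "1 0.002 -0.002 0 0" --pt "1 0.002 -0.01 0 0" --pt "1 0.002 -0.025 0 0" --pt "1 0.002 -0.045 0 0" --pt "1 0.0 -0.07 -0.005 0" --pt "1 -0.005 -0.095 -0.02 0" --pt "1 -0.02 -0.12 -0.04 0" --pt "1 -0.035 -0.135 -0.065 0.01" --pt "1 -0.05 -0.145 -0.095 0.02" --pt "1 -0.07 -0.145 -0.125 0.03" --pt "1 -0.085 -0.145 -0.155 0.04" --pt "1 -0.1 -0.145 -0.185 0.057" --pt "1 -0.118 -0.145 -0.215 0.057" --pt "1 -0.135 -0.145 -0.245 0.057" --pt "1 -0.15 -0.145 -0.275 0.057" --pt "1 -0.165 -0.145 -0.305 0.057" --pt "1 -0.182 -0.145 -0.335 0.057" --pt "1 -0.2 -0.145 -0.365 0.057" --pt "1 -0.215 -0.145 -0.395 0.057" --pt "1 -0.228 -0.145 -0.418 0.057"

```text
clock: 14.98
tcp_pos: [0.4087, -0.2733, 0.2684]
tool_rot: [[1.0, -0.01, 0.021], [-0.021, 0.001, 1.0], [-0.01, -1.0, 0.001]]
ft_force: [0.2, -0.2, -2.2]
grip_width: 0.215
```

```bash
python3 - <<'E'
from h import *
import cv2
im=eyes.read_camera("side");cv2.imwrite("pics/m_s.png",im)
im=eyes.read_camera("wrist");cv2.imwrite("pics/m_w.png",im)
rel([(.405,-.272,.20),(.405,-.272,.084)],88.8)
E
```

```text
tcp [ 0.4085 -0.2738  0.2683] yawz 88.66176729641978 F [ 0.19    0.476  -1.5764] w 0.21422705312082305 t 15.075
[ 0.405 -0.272  0.2  ] -> [-0.0029  0.0683  0.0017]
[ 0.405 -0.272  0.084] -> [-0.0017  0.1843  0.0016]
turn -0.0024126158114083514
```

View pics/m_s.png

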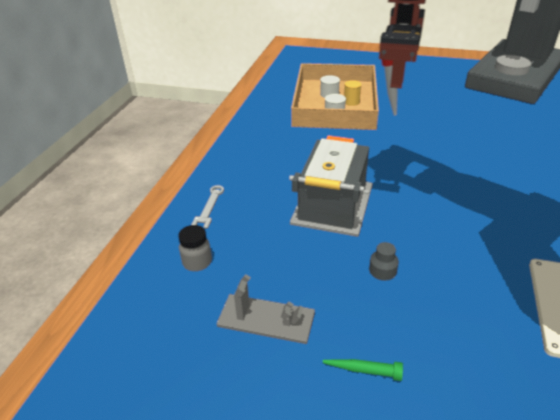

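View pics/m_w.png

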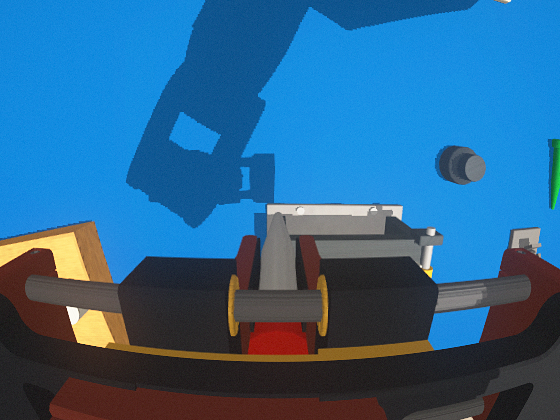

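step_arm --pt "1 -0.002 0.03 0.001 0" --pt "1 -0.002 0.06 0.001 0" --pt "1 -0.002 0.095 0.001 0" --pt "1 -0.002 0.13 0.001 0" --pt "1 -0.002 0.16 0.001 0" --pt "1 -0.002 0.182 0.001 0" --pt "1 0.006 0.182 0.001 0" --pt "1 0.014 0.182 0.001 0" --pt "1 0.02 0.182 0.001 0" --pt "1 0.023 0.182 0.001 0"

```text
clock: 16.32
tcp_pos: [0.4272, -0.2732, 0.0869]
tool_rot: [[1.0, -0.016, 0.022], [-0.022, 0.001, 1.0], [-0.016, -1.0, 0.001]]
ft_force: [-22.0, -7.7, 11.0]
grip_width: 0.22
```

```bash
python3 - <<'E'
from h import *
import cv2
im=eyes.read_camera("side");cv2.imwrite("pics/n_s.png",cv2.resize(im[60:210,290:440],None,fx=4,fy=4,interpolation=cv2.INTER_CUBIC))
rel([(.442,-.272,.086)],88.8)
E
```

```text
tcp [ 0.4272 -0.2733  0.0869] yawz 88.7353126914609 F [-15.3872  -6.0869   7.304 ] w 0.21808503774485236 t 16.375
[ 0.442 -0.272  0.086] -> [0.0148 0.0006 0.0016]
turn -0.0011290065182603542
```

View pics/n_s.png

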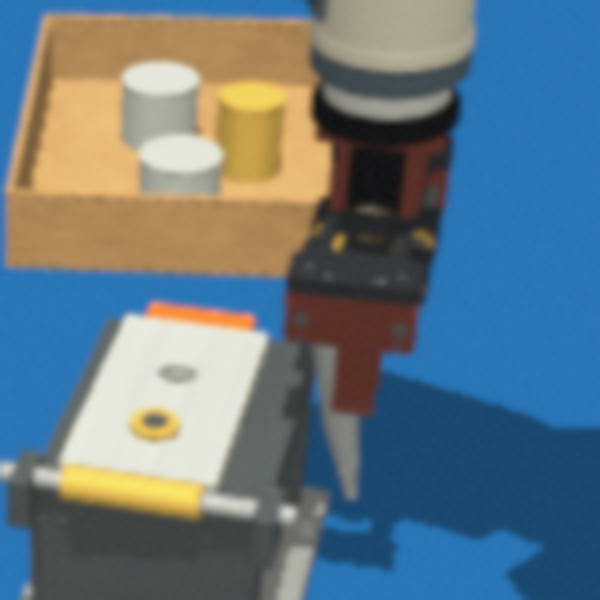

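step_arm --pt "1 0.003 0 0.001 0" --pt "1 0.006 0 0.001 0" --pt "1 0.009 0 0.001 0" --pt "1 0.011 0 0.001 0" --force 6

```text
clock: 16.88
tcp_pos: [0.438, -0.2727, 0.0883]
tool_rot: [[1.0, -0.016, 0.022], [-0.022, 0.0, 1.0], [-0.016, -1.0, 0.0]]
ft_force: [-6.7, 1.1, 8.7]
grip_width: 0.226
```

```bash
python3 - <<'E'
from h import *
import cv2
im=eyes.read_camera("side");cv2.imwrite("pics/o_s.png",cv2.resize(im[60:210,290:440],None,fx=4,fy=4,interpolation=cv2.INTER_CUBIC))
rel([(.442,-.272,.086)],88.8)
E
```

```text
tcp [ 0.4383 -0.2728  0.0883] yawz 88.73973438758352 F [-6.25    0.2947  7.752 ] w 0.22732788537541793 t 16.925
[ 0.442 -0.272  0.086] -> [0.0037 0.0023 0.0008]
turn -0.0010518333623979722
```

View pics/o_s.png

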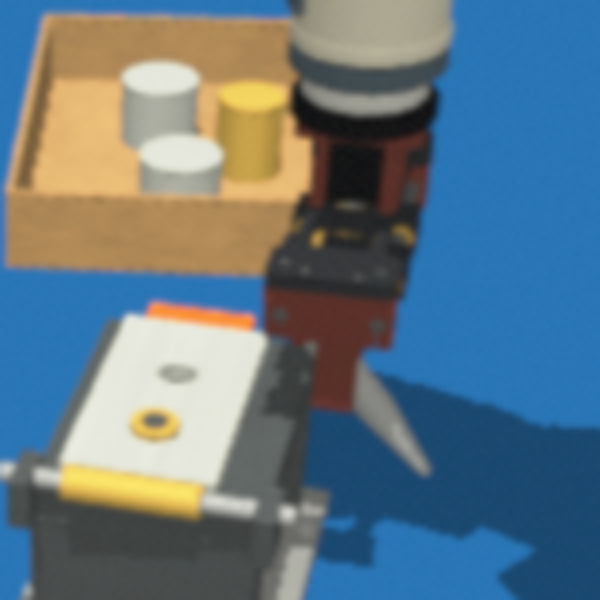

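```bash
python3 - <<'E'
from h import *
import cv2
print(yray("side",290+428/4,60+470/4,-.272),yray("side",290+375/4,60+385/4,-.272))
p=eyes.camera_params("wrist");im=eyes.read_camera("wrist");cv2.imwrite("pics/o_w.png",im[150:]);
im=eyes.read_camera("scene");cv2.imwrite("pics/o_c.png",cv2.resize(im[40:190,180:380],None,fx=4,fy=4,interpolation=cv2.INTER_CUBIC))
print(p["T"][:3,3])
E
```

```text
[ 0.3828 -0.272   0.0475] [ 0.4182 -0.272   0.0993]
[ 0.3758 -0.2696  0.2515]
```

View pics/o_w.png

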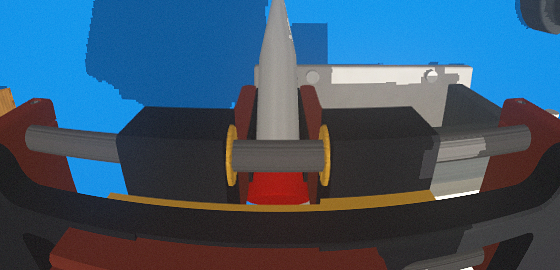

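View pics/o_c.png

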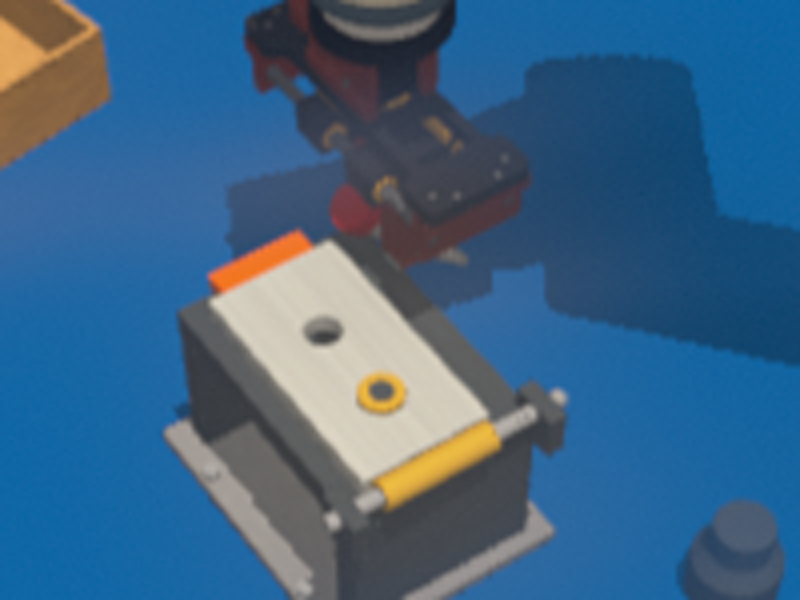

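```bash
python3 - <<'E'
from h import *
print(yray("scene",180+356/4,40+208/4,-.272))
p=eyes.camera_params("wrist");T,K=p["T"],p["intrinsics"]
for v in (150+172,150+180,150+190): print(v,[wray(T,K,278,v,z)[0] for z in(.13,.14,.15,.16)])
E
```

```text
[ 0.4592 -0.272   0.1334]
322 [np.float64(0.45389176731738257), np.float64(0.44746379623732446), np.float64(0.4410358251572663), np.float64(0.43460785407720814)]
330 [np.float64(0.45818420036456653), np.float64(0.45140295594226615), np.float64(0.44462171151996577), np.float64(0.4378404670976654)]
340 [np.float64(0.46375616419495574), np.float64(0.45651633922787416), np.float64(0.44927651426079257), np.float64(0.442036689293711)]
```

```bash
python3 - <<'E'
from h import *
rel([(.433,-.272,.092),(.433,-.272,.22),(.665,-.2,.22),(.665,-.2,.06)],88.8)
E
```

```text
tcp [ 0.4383 -0.2727  0.0884] yawz 88.74954564900065 F [-5.8328  0.683   7.4385] w 0.22101995729236798 t 17.025
[ 0.433 -0.272  0.092] -> [-0.0054 -0.0036  0.0006]
[ 0.433 -0.272  0.22 ] -> [-0.0074 -0.1315  0.0006]
[ 0.665 -0.2    0.22 ] -> [ 0.2229 -0.1352  0.0777]
[ 0.665 -0.2    0.06 ] -> [0.2255 0.0248 0.0777]
turn -0.0008805945468957161
```

step_arm --pt "1 -0.004 -0.002 0 0" --pt "1 -0.005 -0.02 0 0" --pt "1 -0.006 -0.055 0 0" --pt "1 -0.007 -0.095 0 0" --pt "1 0.01 -0.13 0.01 0" --pt "1 0.04 -0.135 0.02 0" --pt "1 0.08 -0.135 0.033 0" --pt "1 0.12 -0.135 0.045 0" --pt "1 0.16 -0.135 0.06 0" --pt "1 0.2 -0.135 0.07 0" --pt "1 0.223 -0.12 0.078 0" --pt "1 0.225 -0.08 0.078 0" --pt "1 0.225 -0.04 0.078 0" --pt "1 0.225 -0.0 0.078 0" --pt "1 0.225 0.02 0.078 0" --pt "1 0.225 0.025 0.078 0" --force 12

```text
clock: 19.02
tcp_pos: [0.6643, -0.1995, 0.0591]
tool_rot: [[1.0, -0.017, 0.022], [-0.022, 0.001, 1.0], [-0.017, -1.0, 0.0]]
ft_force: [-0.2, -0.2, -1.1]
grip_width: 0.224
```

```bash
python3 - <<'E'
from h import *
import cv2
im=eyes.read_camera("side");cv2.imwrite("pics/p_s.png",cv2.resize(im[80:230,210:410],None,fx=4,fy=4,interpolation=cv2.INTER_CUBIC))
im=eyes.read_camera("scene");cv2.imwrite("pics/p_c.png",cv2.resize(im[60:210,140:340],None,fx=4,fy=4,interpolation=cv2.INTER_CUBIC))
rel([])
E
```

```text
tcp [ 0.6652 -0.1998  0.0605] yawz 88.75085113068174 F [ 0.4398 -0.5254 -1.6932] w 0.2245612138343478 t 19.125
```

View pics/p_s.png

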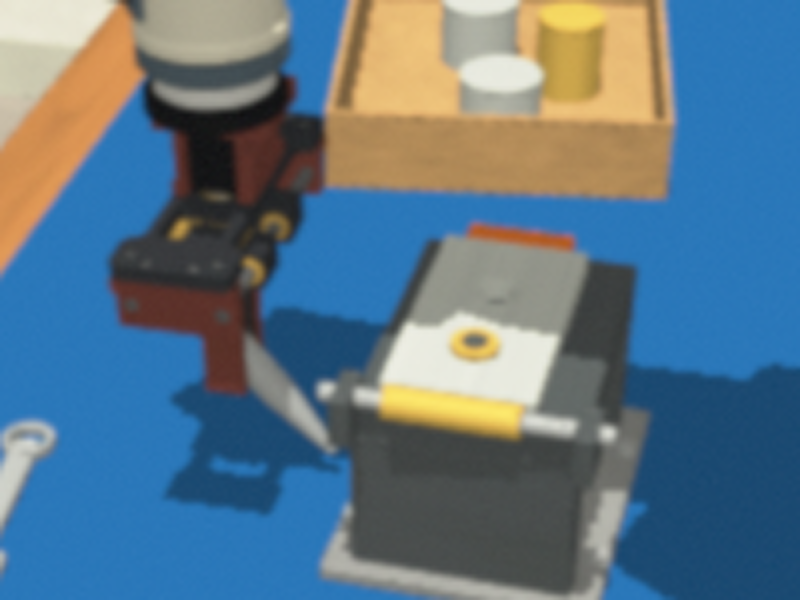

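View pics/p_c.png

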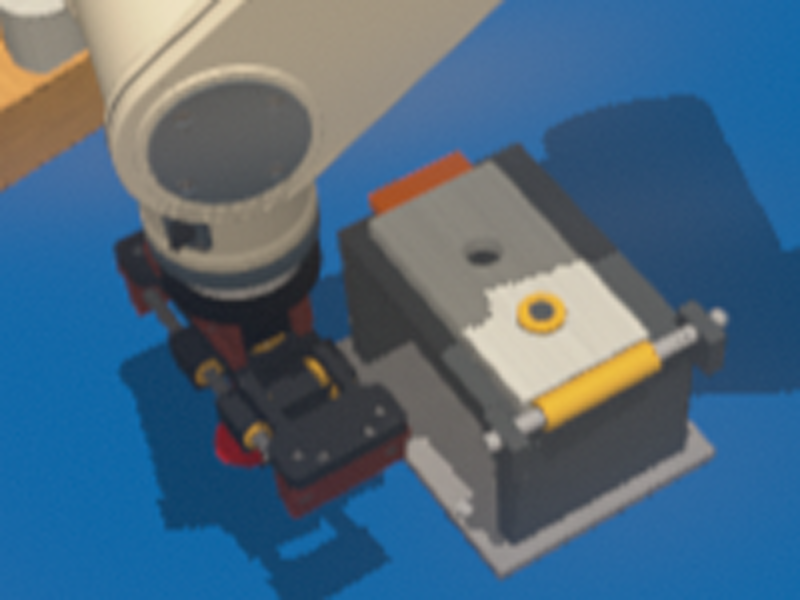

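```bash
python3 - <<'E'
from h import *
print(yray("side",210+330/4,80+452/4,-.199)); print([pray("side",210+a/4,80+b/4,.01) for a,b in((322,573),(345,515))])
print([pray("scene",140+a/4,60+b/4,.01) for a,b in((503,577),(425,450),(408,422))])
E
```

```text
[ 0.6097 -0.199   0.0168]
[array([ 0.5894, -0.1017,  0.01  ]), array([ 0.5894, -0.153 ,  0.01  ])]
[array([ 0.5924, -0.1004,  0.01  ]), array([ 0.5787, -0.1968,  0.01  ]), array([ 0.5755, -0.219 ,  0.01  ])]
```

step_arm --pt "1 0.0 0.007 0 0" --pt "1 -0.005 0.012 0 0" --pt "1 -0.012 0.013 0 0" --pt "1 -0.018 0.013 0 0" --pt "1 -0.022 0.01 0 0" --pt "1 -0.026 0.007 0 0" --pt "1 -0.03 0.004 0 0" --pt "1 -0.034 0.002 0 0" --pt "1 -0.039 -0.001 0 0" --pt "1 -0.043 -0.002 0 0" --pt "1 -0.048 -0.004 0 0" --pt "1 -0.053 -0.005 0 0" --pt "1 -0.053 -0.005 0 0"

```text
clock: 20.75
tcp_pos: [0.6123, -0.1989, 0.0668]
tool_rot: [[1.0, -0.014, 0.022], [-0.022, -0.0, 1.0], [-0.014, -1.0, -0.001]]
ft_force: [3.7, 0.0, -0.6]
grip_width: 0.223
```

```bash
python3 - <<'E'
from h import *
import cv2
im=eyes.read_camera("side");cv2.imwrite("pics/q_s.png",cv2.resize(im[80:230,210:410],None,fx=4,fy=4,interpolation=cv2.INTER_CUBIC))
im=eyes.read_camera("scene");cv2.imwrite("pics/q_c.png",cv2.resize(im[60:210,140:340],None,fx=4,fy=4,interpolation=cv2.INTER_CUBIC))
rel([])
E
```

```text
tcp [ 0.6124 -0.1988  0.0666] yawz 88.74600073616683 F [4.7286 0.1707 0.7259] w 0.22066632524050966 t 20.85
```

View pics/q_s.png

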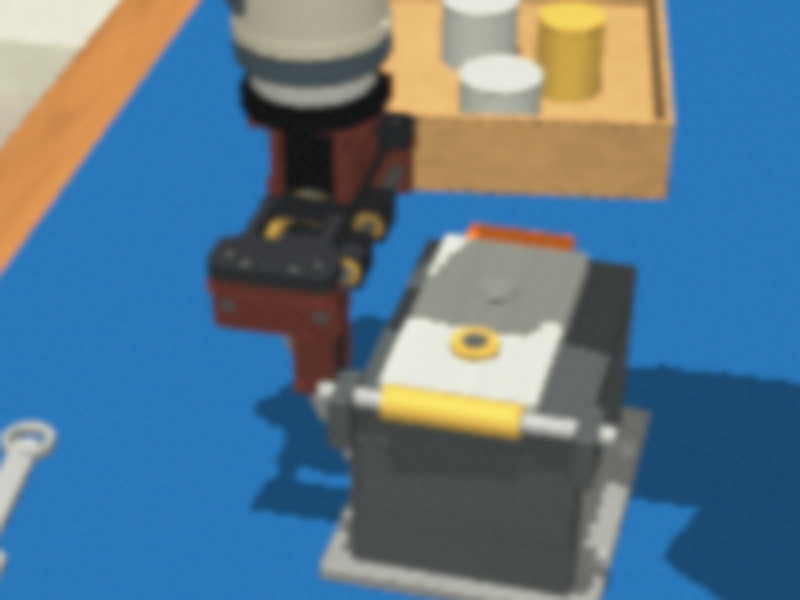

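View pics/q_c.png

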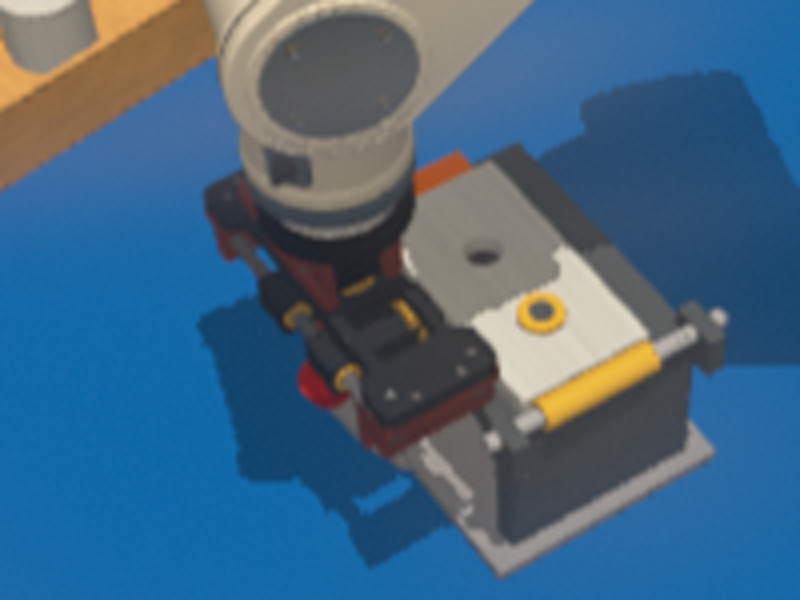

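```bash
python3 - <<'E'
from h import *
print(yray("scene",140+333/4,60+375/4,-.199))
import cv2
for lam in (5,10,14,18,22):
    l=np.radians(lam);c=np.array([.6124,-.199,.0856])+.0405*np.array([np.sin(l),0,np.cos(l)])
    t=np.linspace(0,2*np.pi,60);rim=c+.014*(np.outer(np.cos(t),[np.cos(l),0,-np.sin(l)])+np.outer(np.sin(t),[0,1,0]))
    q=(proj("scene",rim)-[140,60])*4;print(lam,"left",q[:,0].min(),"bottom",q[:,1].max(), "c",(proj("scene",c)-[140,60])*4)
im=eyes.read_camera("wrist");p=eyes.camera_params("wrist");np.savez("wr.npz",K=p["intrinsics"],T=p["T"])
cv2.imwrite("pics/q_w.png",cv2.resize(im[180:380,190:370],None,fx=4,fy=3,interpolation=cv2.INTER_CUBIC))
E
```

```text
[ 0.6289 -0.199   0.1146]
5 left 325.34149454711303 bottom 372.03455155167944 c [[352.1441 349.841 ]]
10 left 320.12854228465574 bottom 376.60383709060545 c [[346.5391 353.5079]]
14 left 316.1371595436001 bottom 380.43283056053303 c [[342.1454 356.6768]]
18 left 312.3454224205459 bottom 384.40501634917007 c [[337.8576 360.0368]]
22 left 308.7734693612456 bottom 388.5350982004353 c [[333.699 363.57 ]]
```

View pics/q_w.png

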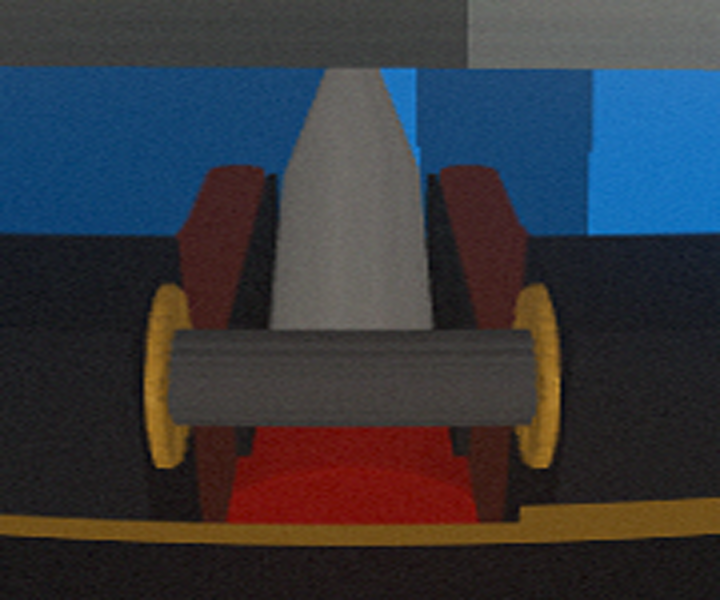

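```bash
python3 - <<'E'
from h import *
w=np.load("wr.npz");T,K=w["T"],w["K"]
Ti=np.linalg.inv(T)
def wp(X):
    c=Ti[:3,:3]@X+Ti[:3,3];r=np.hypot(c[0],c[1]);a=np.arctan2(r,c[2]);return K[:2,2]+K[0,0]*a*c[:2]/r
for off in (0,4,8):
  for lam in (0,5,10,14,18,22):
    l=np.radians(lam);ax=np.array([np.sin(l),0,np.cos(l)]);n=np.array([np.cos(l),0,-np.sin(l)])
    g=np.array([.6124+off/1e3,-.199,.0856])
    print(off,lam,"head rim",wp(g+.0405*ax-.014*n),"seat rim",wp(g+.0265*ax-.014*n),"shoulder r",wp(g-.0335*ax+[0,.01,0]),wp(g-.0335*ax-[0,.01,0]))
E
```

```text
0 0 head rim [270.9567 279.1222] seat rim [271.6658 263.8432] shoulder r [291.521  246.0068] [256.9362 246.7063]
0 5 head rim [271.2053 289.5732] seat rim [271.7892 270.5261] shoulder r [291.479  241.2974] [256.7141 242.0074]
0 10 head rim [271.4793 299.6669] seat rim [271.9305 277.1957] shoulder r [291.4528 236.7072] [256.4664 237.4285]
0 14 head rim [271.7131 307.3727] seat rim [272.0549 282.4601] shoulder r [291.4436 233.1359] [256.25   233.8669]
0 18 head rim [271.9563 314.67  ] seat rim [272.1884 287.6118] shoulder r [291.4454 229.6672] [256.0175 230.4082]
0 22 head rim [272.206  321.4975] seat rim [272.3294 292.6078] shoulder r [291.4584 226.3131] [255.7691 227.0648]
4 0 head rim [271.297  289.2527] seat rim [271.958  273.1722] shoulder r [291.587  252.4753] [257.2232 253.1611]
4 5 head rim [271.5453 299.4822] seat rim [272.0829 279.7754] shoulder r [291.5481 247.8372] [257.0002 248.5333]
4 10 head rim [271.8171 309.3178] seat rim [272.2246 286.3416] shoulder r [291.5252 243.3238] [256.7519 244.0309]
4 14 head rim [272.0477 316.7971] seat rim [272.3488 291.5077] shoulder r [291
[... 245 characters left out ...]
256.0551 233.8741]
8 0 head rim [271.6324 299.0713] seat rim [272.247  282.2669] shoulder r [291.6484 258.8487] [257.5118 259.521 ]
8 5 head rim [271.8798 309.0697] seat rim [272.3729 288.782 ] shoulder r [291.6128 254.2838] [257.288  254.9662]
8 10 head rim [272.1488 318.642 ] seat rim [272.5147 295.2379] shoulder r [291.5929 249.8492] [257.0394 250.5423]
8 14 head rim [272.3757 325.8936] seat rim [272.6384 300.3015] shoulder r [291.5888 246.4103] [256.823  247.1126]
8 18 head rim [272.6101 332.7147] seat rim [272.7697 305.2293] shoulder r [291.5955 243.0813] [256.5912 243.7932]
8 22 head rim [272.8489 339.0535] seat rim [272.9076 309.9816] shoulder r [291.6133 239.8743] [256.344  240.5962]
```

step_arm --pt "1 0.004 0.0 0 0" --pt "1 0.006 -0.02 0 0" --pt "1 0.006 -0.055 0 0" --pt "1 0.004 -0.095 0 0" --pt "1 -0.01 -0.13 -0.005 0" --pt "1 -0.035 -0.15 -0.01 0" --pt "1 -0.06 -0.15 -0.017 0" --pt "1 -0.068 -0.148 -0.017 0" --pt "1 -0.068 -0.148 -0.017 0"

```text
clock: 22.02
tcp_pos: [0.5459, -0.2141, 0.2155]
tool_rot: [[1.0, -0.015, 0.022], [-0.022, 0.0, 1.0], [-0.015, -1.0, -0.0]]
ft_force: [0.9, -0.1, -1.8]
grip_width: 0.223
```

```bash
python3 - <<'E'
from h import *
import cv2
rel([])
im=eyes.read_camera("side");cv2.imwrite("pics/r_s.png",cv2.resize(im[40:190,260:410],None,fx=4,fy=4,interpolation=cv2.INTER_CUBIC))
im=eyes.read_camera("scene");cv2.imwrite("pics/r_c.png",cv2.resize(im[30:180,170:350],None,fx=4,fy=4,interpolation=cv2.INTER_CUBIC))
im=eyes.read_camera("wrist");p=eyes.camera_params("wrist");np.savez("wr.npz",K=p["intrinsics"],T=p["T"])
cv2.imwrite("pics/r_w.png",cv2.resize(im[180:380,190:370],None,fx=4,fy=3,interpolation=cv2.INTER_CUBIC))
rel([])
E
```

```text
tcp [ 0.5459 -0.2141  0.2155] yawz 88.72669972527513 F [ 0.8604 -0.0592 -1.8349] w 0.22272445893675089 t 22.025
tcp [ 0.5469 -0.2141  0.2152] yawz 88.77179260471371 F [ 0.5447 -0.1941 -1.7007] w 0.22248450826085803 t 22.175
```

View pics/r_s.png

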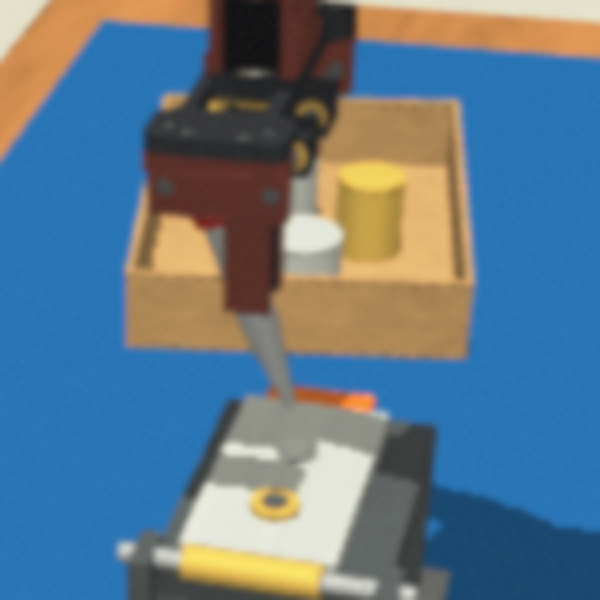

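View pics/r_c.png

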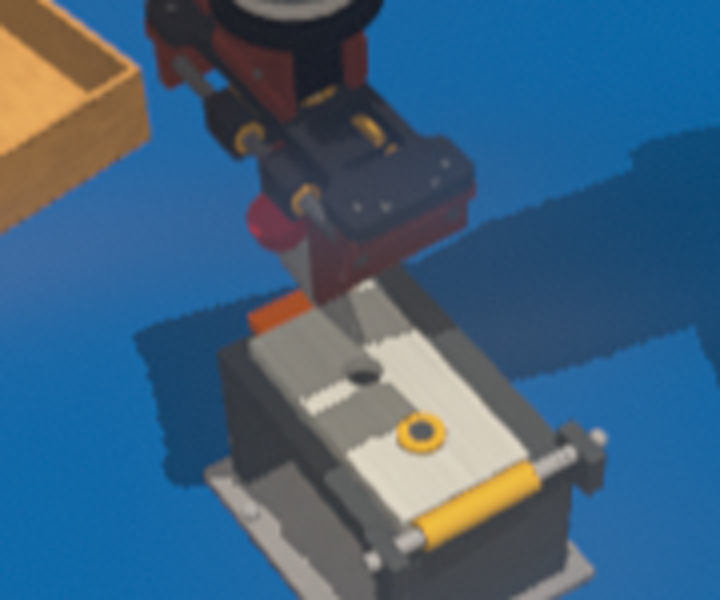

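View pics/r_w.png

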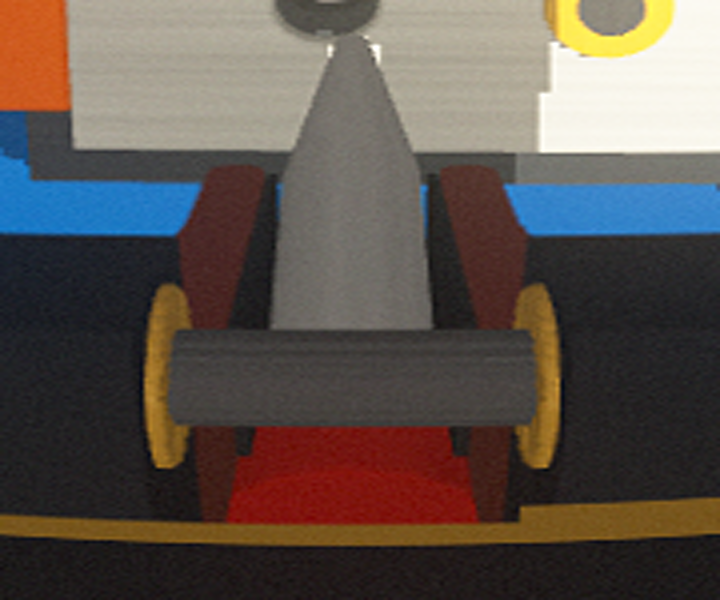

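```bash
python3 - <<'E'
from h import *
a,b=(170+361/4,30+342/4),(260+286/4,40+404/4)
print(tri(a,b)); w=np.load("wr.npz");T,K=w["T"],w["K"]
for z in (.145,.15,.155,.16):print(z,wray(T,K,278,192.7,z))
print("side pt above (shank just under finger)",yray("side",260+256/4,40+313/4,-.214))
print("head scene",yray("scene",170+276/4,30+222/4,-.214))
print("hole",wray(T,K,190+327/4,180+15/3,.125), proj("scene",[.52,-.216,.125]),proj("side",[.52,-.216,.125]))
E
```

```text
(array([ 0.5271, -0.2074,  0.1601]), array([ 0.1006, -0.5519, -0.3806,  0.4167]))
0.145 [ 0.5254 -0.2116  0.145 ]
0.15 [ 0.5245 -0.2116  0.15  ]
0.155 [ 0.5236 -0.2115  0.155 ]
0.16 [ 0.5228 -0.2115  0.16  ]
side pt above (shank just under finger) [ 0.5452 -0.214   0.2086]
head scene [ 0.5685 -0.214   0.2622]
hole [ 0.5227 -0.2164  0.125 ] [[261.1941 122.2051]] [[334.4676 153.9473]]
```

step_arm --pt "1 -0.005 0.0 -0.004 0" --pt "1 -0.0055 0.012 -0.004 0" --pt "1 -0.0055 0.022 -0.004 0" --pt "1 -0.0055 0.031 -0.004 0" --pt "1 -0.0075 0.036 -0.004 0" --pt "1 -0.0095 0.041 -0.004 0" --pt "1 -0.0095 0.041 -0.004 0"

```text
clock: 23.05
tcp_pos: [0.5364, -0.2178, 0.1741]
tool_rot: [[1.0, -0.015, 0.021], [-0.021, 0.0, 1.0], [-0.015, -1.0, -0.0]]
ft_force: [-0.3, 0.1, -1.0]
grip_width: 0.222
```

```bash
python3 - <<'E'
from h import *
import cv2
rel([])
a=eyes.read_camera("side");a=cv2.resize(a[60:190,270:400],None,fx=3,fy=3,interpolation=cv2.INTER_CUBIC)
b=eyes.read_camera("scene");b=cv2.resize(b[50:180,190:320],None,fx=3,fy=3,interpolation=cv2.INTER_CUBIC)
cv2.imwrite("pics/s.png",np.hstack([a,b]))
E
```

```text
tcp [ 0.5364 -0.2178  0.1741] yawz 88.76808155057591 F [-0.3441  0.1089 -1.0114] w 0.22233879392618155 t 23.05
```

View pics/s.png

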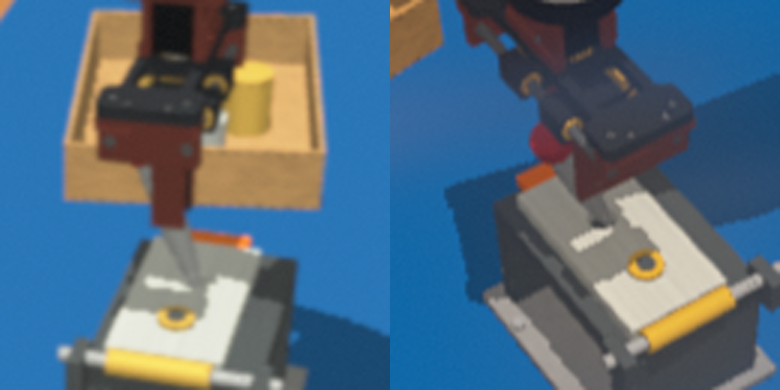

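step_arm --pt "1 -0.002 0.005 0 0" --pt "1 -0.004 0.01 0 0" --pt "1 -0.006 0.015 0 0" --pt "1 -0.008 0.02 0 0" --pt "1 -0.008 0.02 0 0"

```text
clock: 23.78
tcp_pos: [0.5286, -0.2178, 0.1544]
tool_rot: [[1.0, -0.014, 0.022], [-0.022, -0.0, 1.0], [-0.014, -1.0, -0.001]]
ft_force: [1.6, -1.0, -2.6]
grip_width: 0.225
```

step_arm --pt "1 -0.0015 0.004 0 0" --pt "1 -0.003 0.008 0 0" --pt "1 -0.005 0.012 0 0" --pt "1 -0.005 0.012 0 0"

```text
clock: 24.28
tcp_pos: [0.524, -0.2181, 0.1426]
tool_rot: [[1.0, -0.013, 0.022], [-0.022, -0.001, 1.0], [-0.013, -1.0, -0.001]]
ft_force: [3.5, -1.9, -1.7]
grip_width: 0.224
```

```bash
python3 - <<'E'
from h import *
import cv2
rel([])
a=eyes.read_camera("side");a=cv2.resize(a[60:190,270:400],None,fx=3,fy=3,interpolation=cv2.INTER_CUBIC)
b=eyes.read_camera("scene");b=cv2.resize(b[50:180,190:320],None,fx=3,fy=3,interpolation=cv2.INTER_CUBIC)
cv2.imwrite("pics/t.png",np.hstack([a,b]))
im=eyes.read_camera("wrist")
cv2.imwrite("pics/t_w.png",cv2.resize(im[150:380,190:370],None,fx=3,fy=2.5,interpolation=cv2.INTER_CUBIC))
E
```

```text
tcp [ 0.524  -0.2181  0.1426] yawz 88.76347402120959 F [ 3.5109 -1.9378 -1.7257] w 0.22405683241295118 t 24.275
```

View pics/t.png

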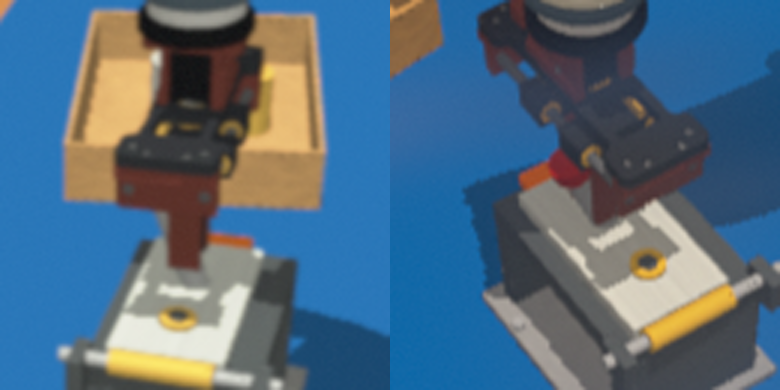

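View pics/t_w.png

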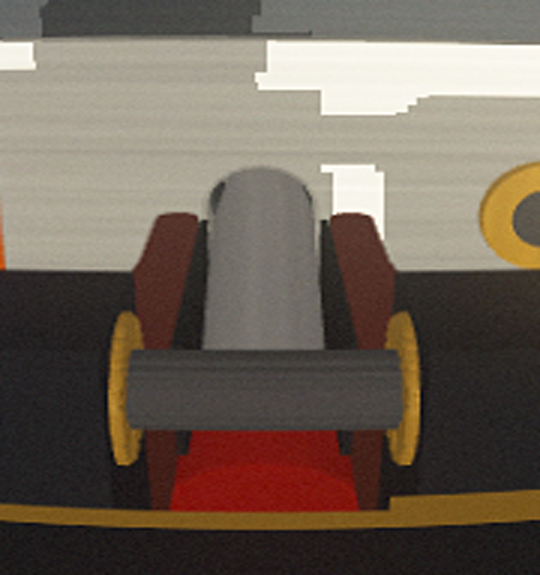

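step_arm --pt "0.7 0 0 0 0" --pt "0.6 0 0 0 0" --pt "0.6 0.004 0 0 0" --pt "0.6 0.008 0 0 0" --pt "0.6 0.008 0 0 0"

```text
clock: 25.05
tcp_pos: [0.5323, -0.2182, 0.1425]
tool_rot: [[1.0, -0.013, 0.021], [-0.021, -0.001, 1.0], [-0.013, -1.0, -0.001]]
ft_force: [0.6, -0.2, 0.1]
grip_width: 0.404
```

```bash
python3 - <<'E'
from h import *
import cv2
rel([])
a=eyes.read_camera("side");a=cv2.resize(a[60:190,270:400],None,fx=3,fy=3,interpolation=cv2.INTER_CUBIC)
b=eyes.read_camera("scene");b=cv2.resize(b[50:180,190:320],None,fx=3,fy=3,interpolation=cv2.INTER_CUBIC)
cv2.imwrite("pics/u.png",np.hstack([a,b]))
im=eyes.read_camera("wrist");p=eyes.camera_params("wrist");np.savez("wr.npz",K=p["intrinsics"],T=p["T"])
cv2.imwrite("pics/u_w.png",cv2.resize(im[150:380,190:370],None,fx=3,fy=2.5,interpolation=cv2.INTER_CUBIC))
E
```

```text
tcp [ 0.5323 -0.2182  0.1425] yawz 88.78203729451114 F [ 0.5747 -0.2322  0.0693] w 0.4043755467735902 t 25.05
```

View pics/u.png

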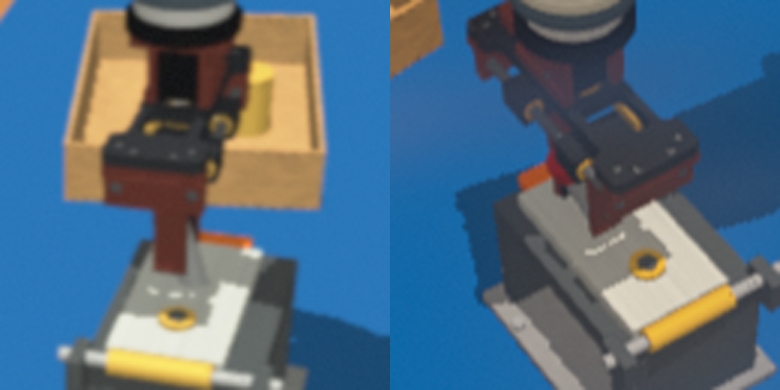

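View pics/u_w.png

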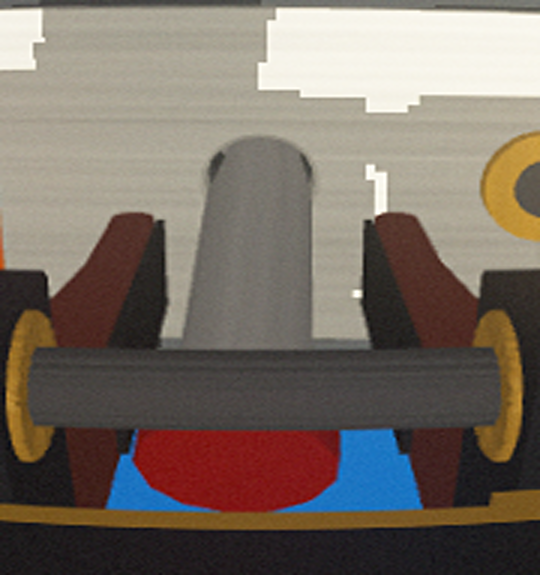

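```bash
cat >> h.py <<'E'
def wproj(T,K,X):
    Ti=np.linalg.inv(T);c=np.atleast_2d(X)@Ti[:3,:3].T+Ti[:3,3];r=np.hypot(c[:,0],c[:,1]);a=np.arctan2(r,c[:,2])
    return K[:2,2]+K[0,0]*(a/r)[:,None]*c[:,:2]
E
cat > fit.py <<'E'
from h import *
w=np.load("wr.npz");T,K=w["T"],w["K"]
t=np.linspace(0,2*np.pi,90)
def circ(c,ax,r):
    e1=np.cross(ax,[0,1,0]);e1/=np.linalg.norm(e1);e2=np.cross(ax,e1)
    return c+r*(np.outer(np.cos(t),e1)+np.outer(np.sin(t),e2))
def f(p):
    # axis crosses z=.125 at (p0,p1); slopes p2,p3 ; depth p4=len from z=.125 to tip
    ax=np.array([p[2],p[3],1]);ax/=np.linalg.norm(ax);o=np.array([p[0],p[1],.125])
    hd=np.vstack([wproj(T,K,circ(o+(s-p[4])*ax,ax,.014)) for s in(.110,.124)])
    def edges(v):
        out=[]
        rings=[wproj(T,K,circ(o+(s-p[4])*ax,ax,.010)) for s in np.linspace(.05,.11,13)]
        L=[(r[:,0].min(),r[r[:,0].argmin(),1]) for r in rings];R=[(r[:,0].max(),r[r[:,0].argmax(),1]) for r in rings]
        for Q in(L,R):
            Q=np.array(Q);i=np.argsort(Q[:,1]);out.append(np.interp(v,Q[i,1],Q[i,0]))
        return out
    m=[hd[:,0].min(),hd[:,0].max(),hd[:,1].max()]+edges(270)+edges(285)
    return np.array(m)
obs=np.array([235,303.3,354, 190+190/3,190+312/3, 190+183/3,190+312/3])
g=lambda p:np.r_[f(p)-obs,(p[0]-.520)*500,(p[1]+.216)*500,(p[4]-.04)*100]
r=least_squares(g,[.52,-.216,.2,-.05,.04],diff_step=1e-3)
print(r.x,"lean deg x,y",np.degrees(np.arctan(r.x[2:4])),r.fun)
p=r.x;print("axis at grasp z",p[0]+p[2]*.0365,p[1]+p[3]*.0365)
E
python3 fit.py
```

```text
[ 0.5198 -0.2165  0.405  -0.0525  0.0486] lean deg x,y [22.0464 -3.0064] [-0.1252  0.02    0.0251 -0.1259  0.1057  0.1886  0.0114 -0.0887 -0.2634
  0.8601]
axis at grasp z 0.5346040106990195 -0.21844383201857515
```

step_arm --pt "1 0 0 0 0" --pt "1 0 0 0 0" --pt "1 0 0 0 0" --pt "1 0 0 0 0" --pt "1 -0.003 -0.001 0.001 0" --pt "1 -0.006 -0.001 0.001 0" --pt "1 -0.009 -0.002 0.002 0" --pt "1 -0.012 -0.002 0.002 0" --force 25

```text
clock: 26.2
tcp_pos: [0.52, -0.216, 0.1449]
tool_rot: [[1.0, -0.013, 0.021], [-0.021, -0.001, 1.0], [-0.013, -1.0, -0.002]]
ft_force: [2.5, -1.7, -1.0]
grip_width: 0.3
```

```bash
python3 - <<'E'
from h import *
import cv2
rel([])
a=eyes.read_camera("side");a=cv2.resize(a[60:190,270:400],None,fx=3,fy=3,interpolation=cv2.INTER_CUBIC)
b=eyes.read_camera("scene");b=cv2.resize(b[50:180,190:320],None,fx=3,fy=3,interpolation=cv2.INTER_CUBIC)
cv2.imwrite("pics/v.png",np.hstack([a,b]))
im=eyes.read_camera("wrist");p=eyes.camera_params("wrist");np.savez("wr.npz",K=p["intrinsics"],T=p["T"])
cv2.imwrite("pics/v_w.png",cv2.resize(im[150:380,190:370],None,fx=3,fy=2.5,interpolation=cv2.INTER_CUBIC))
E
```

```text
tcp [ 0.52   -0.216   0.1449] yawz 88.77662693459031 F [ 2.497  -1.693  -0.9594] w 0.3000488884283686 t 26.2
```

View pics/v.png

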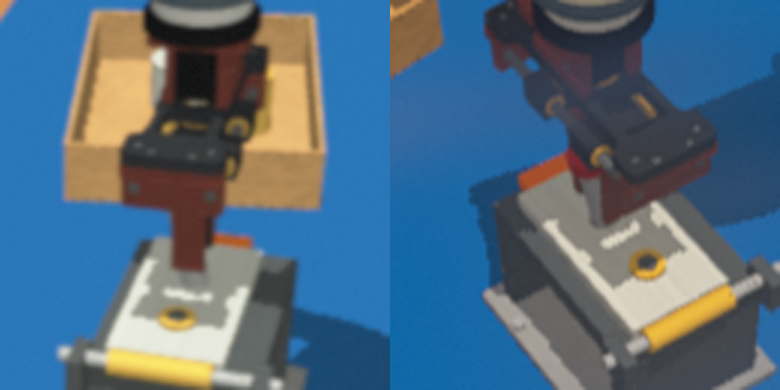

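View pics/v_w.png

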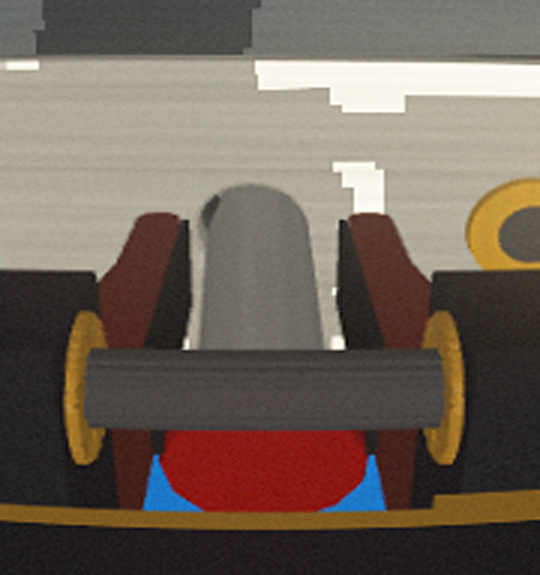

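step_arm --pt "0.55 0 0 0 0" --pt "0.5 0 0 0 0" --pt "0.5 0.003 -0.01 0 0" --pt "0.5 0.006 -0.02 0 0" --pt "0.5 0.006 -0.025 0 0" --pt "0.5 0.006 -0.025 0 0"

```text
clock: 27.1
tcp_pos: [0.5267, -0.2162, 0.1705]
tool_rot: [[1.0, -0.012, 0.021], [-0.021, -0.002, 1.0], [-0.012, -1.0, -0.002]]
ft_force: [-0.3, 0.2, -0.5]
grip_width: 0.499
```

```bash
python3 - <<'E'
from h import *
import cv2
rel([])
a=eyes.read_camera("side");a=cv2.resize(a[60:190,270:400],None,fx=3,fy=3,interpolation=cv2.INTER_CUBIC)
b=eyes.read_camera("scene");b=cv2.resize(b[50:180,190:320],None,fx=3,fy=3,interpolation=cv2.INTER_CUBIC)
cv2.imwrite("pics/x.png",np.hstack([a,b]))
im=eyes.read_camera("wrist");p=eyes.camera_params("wrist");np.savez("wr.npz",K=p["intrinsics"],T=p["T"])
cv2.imwrite("pics/x_w.png",cv2.resize(im[150:380,190:370],None,fx=3,fy=2.5,interpolation=cv2.INTER_CUBIC))
E
```

```text
tcp [ 0.5267 -0.2162  0.1705] yawz 88.76997504190723 F [-0.332   0.2461 -0.5111] w 0.49907582804368755 t 27.1
```

View pics/x.png

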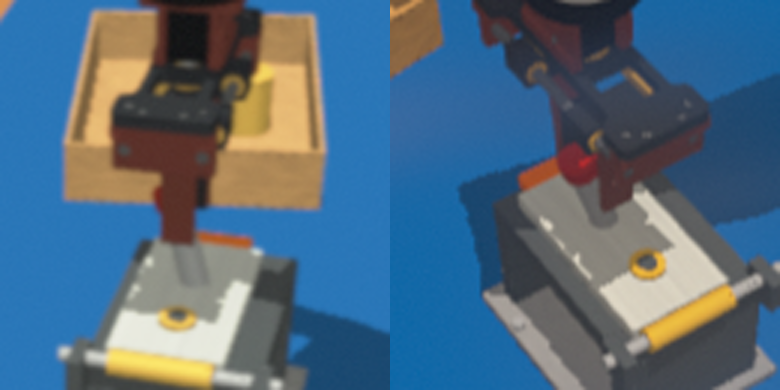

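View pics/x_w.png

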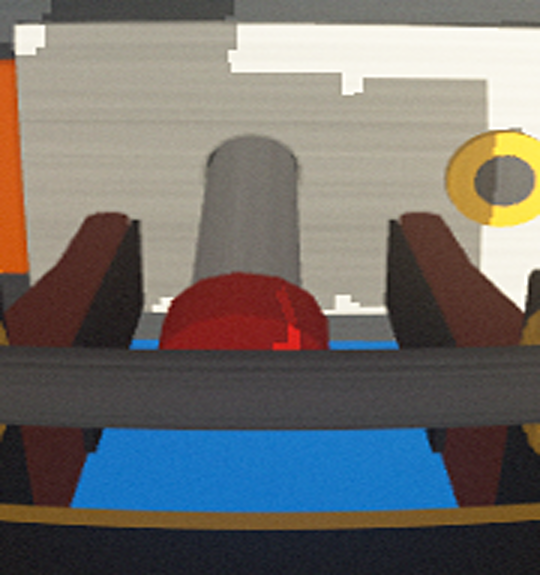

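```bash
cat > fit2.py <<'E'
import re,sys
src=open('fit.py').read().split("obs=")[0]
exec(src.replace("m=[hd[:,0].min(),hd[:,0].max(),hd[:,1].max()]+edges(270)+edges(285)","m=[hd[:,0].min(),hd[:,0].max(),hd[:,1].min()]+edges(V[0])+edges(V[1])"))
def run(obs,VV):
    global V;V=VV
    obs=np.array(obs)
    g=lambda p:np.r_[f(p)-obs,(p[0]-.520)*500,(p[1]+.216)*500,(p[4]-.045)*50]
    r=least_squares(g,[.52,-.216,.2,-.05,.045],diff_step=1e-3);p=r.x
    print(p,"lean",np.degrees(np.arctan(p[2:4])),r.fun)
    ax=np.array([p[2],p[3],1]);ax/=np.linalg.norm(ax);o=np.array([p[0],p[1],.125])
    print("tip",o-p[4]*ax,"seat",o+(.11-p[4])*ax,"head",o+(.124-p[4])*ax)
    return p
E
python3 - <<'E'
from fit2 import *
run([243.3,299.3,259.2,259,289,256,289.7],(230,250))
E
```

```text
[ 0.5205 -0.2165  0.3396 -0.0213  0.057 ] lean [18.7574 -1.2207] [-0.0656 -0.0701  0.0177 -0.7315  0.4949  0.1099  0.3345  0.2596 -0.2324
  0.602 ]
tip [ 0.5022 -0.2153  0.071 ] seat [ 0.5375 -0.2175  0.1751] head [ 0.542  -0.2178  0.1884]
```

step_arm --pt "0.5 0.007 0.003 -0.001 0" --pt "0.5 0.013 0.007 -0.001 0" --pt "1 0.013 0.007 -0.001 0" --pt "1 0.013 0.007 -0.001 0" --pt "1 0.013 0.007 -0.001 0" --pt "1 0.013 0.007 -0.001 0" --force 25

```text
clock: 28.0
tcp_pos: [0.5387, -0.2173, 0.1623]
tool_rot: [[1.0, -0.014, 0.022], [-0.022, -0.001, 1.0], [-0.014, -1.0, -0.001]]
ft_force: [0.1, -0.1, -1.5]
grip_width: 0.31
```

Head gripped (≈27–28 mm). Straighten gently.

step_arm --pt "1 -0.003 -0.001 0 0" --pt "1 -0.006 -0.001 0 0" --pt "1 -0.009 -0.002 0 0" --pt "1 -0.012 -0.002 0.001 0" --pt "1 -0.015 -0.002 0.001 0" --pt "1 -0.017 -0.002 0.001 0" --pt "1 -0.017 -0.002 0.001 0"

```text
clock: 28.88
tcp_pos: [0.5218, -0.2161, 0.1648]
tool_rot: [[1.0, -0.013, 0.022], [-0.022, -0.001, 1.0], [-0.013, -1.0, -0.001]]
ft_force: [2.6, -1.2, 1.4]
grip_width: 0.31
```

```bash
python3 - <<'E'
from h import *
import cv2
rel([])
a=eyes.read_camera("side");a=cv2.resize(a[60:190,270:400],None,fx=3,fy=3,interpolation=cv2.INTER_CUBIC)
b=eyes.read_camera("scene");b=cv2.resize(b[50:180,190:320],None,fx=3,fy=3,interpolation=cv2.INTER_CUBIC)
cv2.imwrite("pics/y.png",np.hstack([a,b]))
im=eyes.read_camera("wrist");p=eyes.camera_params("wrist");np.savez("wr.npz",K=p["intrinsics"],T=p["T"])
cv2.imwrite("pics/y_w.png",cv2.resize(im[150:380,190:370],None,fx=3,fy=2.5,interpolation=cv2.INTER_CUBIC))
E
```

```text
tcp [ 0.5218 -0.2161  0.1648] yawz 88.75723633410306 F [ 2.6271 -1.2249  1.4184] w 0.3095599567424894 t 28.875
```

View pics/y.png

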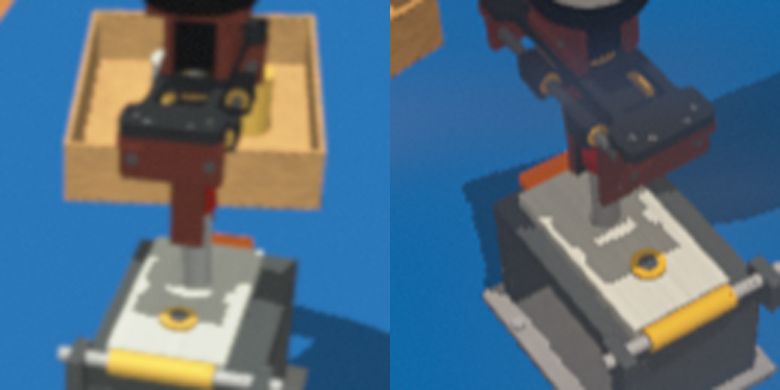

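View pics/y_w.png

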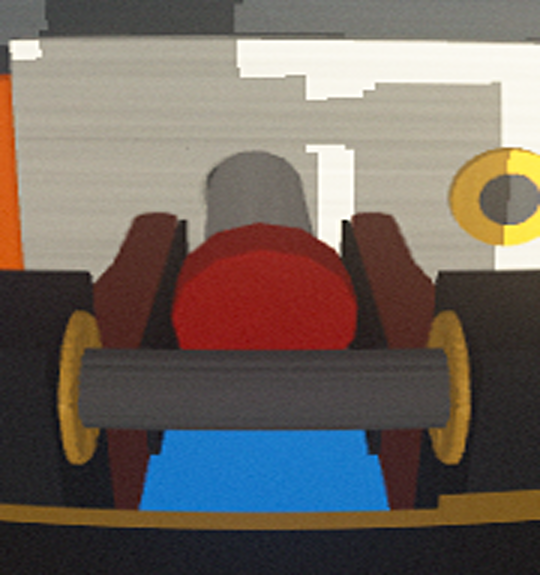

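```bash
python3 - <<'E'
from fit2 import *
run([247.7,309,239.2,259,290.7,259,292.3],(225,235))
E
```

```text
[ 0.5191 -0.2159  0.0435  0.0295  0.0548] lean [2.4905 1.6922] [-0.2823  0.3278  0.0088  0.8782 -0.7302  0.3153 -0.5159 -0.433   0.0328
  0.4903]
tip [ 0.5168 -0.2176  0.0703] seat [ 0.5215 -0.2143  0.1801] head [ 0.5221 -0.2139  0.1941]
```

step_arm --pt "1 -0.002 0.0 -0.001 0" --pt "1 -0.002 0.003 -0.001 0" --pt "1 -0.002 0.006 -0.001 0" --pt "1 -0.002 0.009 -0.001 0" --pt "1 -0.002 0.009 -0.001 0" --force 45

```text
clock: 29.65
tcp_pos: [0.5195, -0.2169, 0.1553]
tool_rot: [[1.0, -0.014, 0.022], [-0.022, -0.001, 1.0], [-0.014, -1.0, -0.001]]
ft_force: [2.9, -0.7, -0.8]
grip_width: 0.304
```

step_arm --pt "1 -0.001 0.003 0 0" --pt "1 -0.001 0.006 0 0" --pt "1 -0.001 0.009 0 0" --pt "1 -0.001 0.012 0 0" --pt "1 -0.001 0.012 0 0"

```text
clock: 30.28
tcp_pos: [0.5183, -0.2169, 0.143]
tool_rot: [[1.0, -0.014, 0.021], [-0.021, -0.001, 1.0], [-0.014, -1.0, -0.001]]
ft_force: [3.5, -1.3, -1.2]
grip_width: 0.303
```

```bash
python3 - <<'E'
from h import *
import cv2
rel([])
a=eyes.read_camera("side");a=cv2.resize(a[60:190,270:400],None,fx=3,fy=3,interpolation=cv2.INTER_CUBIC)
b=eyes.read_camera("scene");b=cv2.resize(b[50:180,190:320],None,fx=3,fy=3,interpolation=cv2.INTER_CUBIC)
cv2.imwrite("pics/z.png",np.hstack([a,b]))
im=eyes.read_camera("wrist");p=eyes.camera_params("wrist");np.savez("wr.npz",K=p["intrinsics"],T=p["T"])
cv2.imwrite("pics/z_w.png",cv2.resize(im[150:380,190:370],None,fx=3,fy=2.5,interpolation=cv2.INTER_CUBIC))
E
```

```text
tcp [ 0.5183 -0.2169  0.143 ] yawz 88.77332828210993 F [ 3.5447 -1.2991 -1.2051] w 0.30273860027939814 t 30.275
```

View pics/z.png

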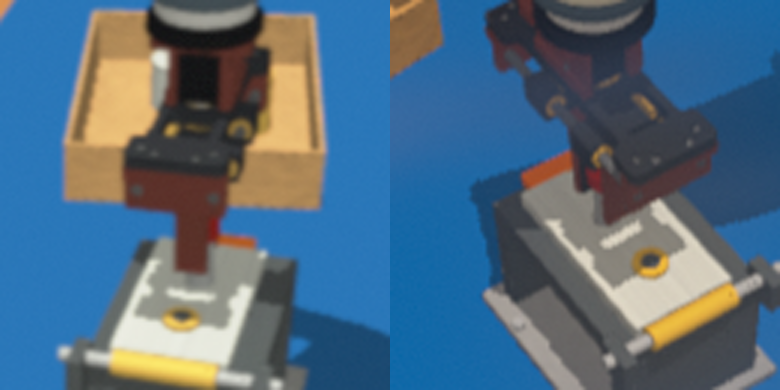

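View pics/z_w.png

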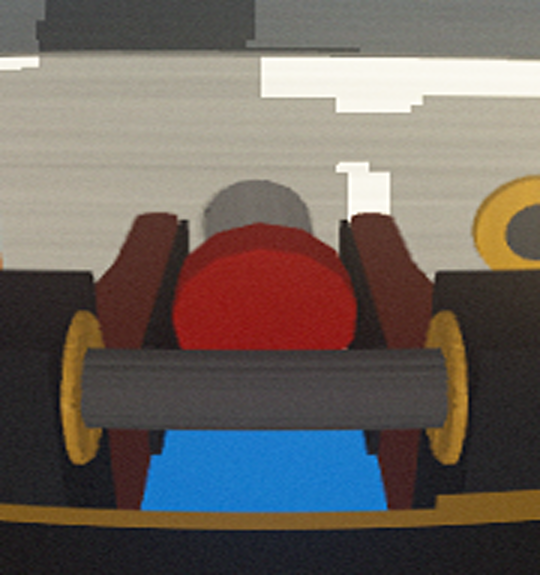

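step_arm --pt "0.6 0 0 0 0" --pt "0.5 0 0 0 0" --pt "0.5 0 0 0 0" --pt "0.5 0 -0.02 0 0" --pt "0.5 0 -0.05 0 0" --pt "1 0 -0.06 0 0" --pt "1 0 -0.06 0 0" --pt "1 0 -0.06 0 0" --pt "1 0 -0.06 0 0" --pt "1 0 -0.06 0 0"

```text
clock: 31.68
tcp_pos: [0.5188, -0.2168, 0.2024]
tool_rot: [[1.0, -0.015, 0.022], [-0.022, -0.0, 1.0], [-0.015, -1.0, -0.001]]
ft_force: [-0.6, -0.7, -0.8]
grip_width: 0.012
```

```bash
python3 - <<'E'
from h import *
import cv2
rel([])
a=eyes.read_camera("side");a=cv2.resize(a[60:190,270:400],None,fx=3,fy=3,interpolation=cv2.INTER_CUBIC)
b=eyes.read_camera("scene");b=cv2.resize(b[50:180,190:320],None,fx=3,fy=3,interpolation=cv2.INTER_CUBIC)
cv2.imwrite("pics/aa.png",np.hstack([a,b]))
im=eyes.read_camera("wrist");p=eyes.camera_params("wrist");np.savez("wr.npz",K=p["intrinsics"],T=p["T"])
cv2.imwrite("pics/aa_w.png",cv2.resize(im[150:380,190:370],None,fx=3,fy=2.5,interpolation=cv2.INTER_CUBIC))
E
```

```text
tcp [ 0.5188 -0.2168  0.2024] yawz 88.76696995436852 F [-0.6105 -0.671  -0.7657] w 0.012207634980060701 t 31.675
```

View pics/aa.png

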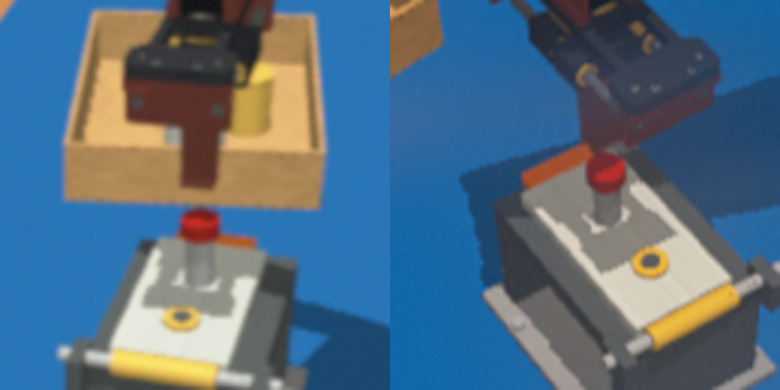

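View pics/aa_w.png

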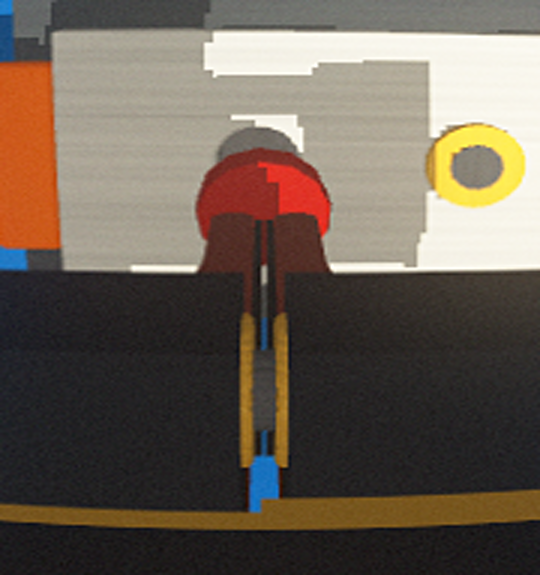

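```bash
python3 - <<'E'
from h import *
print(tri((190+217/3,50+168/3),(270+201/3,60+217/3)))
w=np.load("wr.npz");T,K=w["T"],w["K"]
for z in(.165,.172): print(z,wray(T,K,190+263/3,150+187/2.5,z))
E
```

```text
(array([ 0.5176, -0.2125,  0.1787]), array([ 0.1485, -0.7716, -0.5305,  0.586 ]))
0.165 [ 0.5126 -0.2149  0.165 ]
0.172 [ 0.5107 -0.2149  0.172 ]
```

step_arm --pt "1 -0.002 0.012 0.0015 0" --pt "1 -0.002 0.024 0.0015 0" --pt "1 -0.002 0.028 0.0015 0" --pt "1 -0.002 0.032 0.0015 0" --pt "1 -0.002 0.036 0.0015 0" --pt "1 -0.002 0.04 0.0015 0" --pt "1 -0.002 0.044 0.0015 0" --pt "1 -0.002 0.044 0.0015 0"

```text
clock: 32.83
tcp_pos: [0.5162, -0.2152, 0.1585]
tool_rot: [[1.0, -0.015, 0.022], [-0.022, -0.0, 1.0], [-0.015, -1.0, -0.001]]
ft_force: [-0.6, 0.2, -0.1]
grip_width: 0.0
```

```bash
python3 - <<'E'
from h import *
import cv2
rel([])
a=eyes.read_camera("side");a=cv2.resize(a[60:190,270:400],None,fx=3,fy=3,interpolation=cv2.INTER_CUBIC)
b=eyes.read_camera("scene");b=cv2.resize(b[50:180,190:320],None,fx=3,fy=3,interpolation=cv2.INTER_CUBIC)
cv2.imwrite("pics/ab.png",np.hstack([a,b]))
E
```

```text
tcp [ 0.5162 -0.2152  0.1585] yawz 88.76801448892653 F [-0.5789  0.2081 -0.1247] w 8.62970898519152e-05 t 32.825
```

View pics/ab.png

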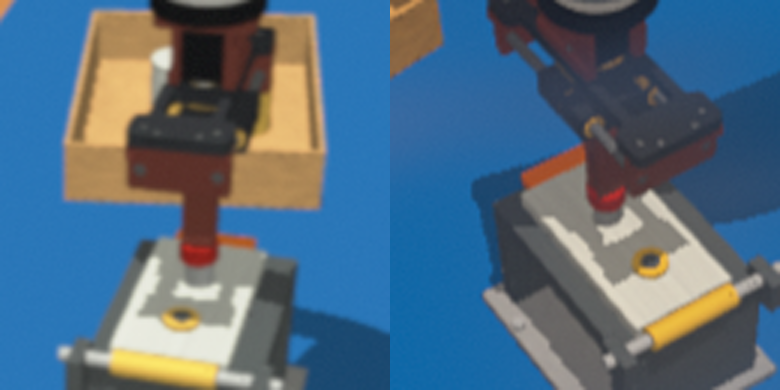

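step_arm --pt "1 0 0.004 0 0" --pt "1 0 0.008 0 0" --pt "1 0 0.012 0 0" --pt "1 0 0.016 0 0" --pt "1 0 0.019 0 0" --pt "1 0 0.021 0 0" --pt "1 0 0.022 0 0"

```text
clock: 33.8
tcp_pos: [0.5152, -0.2156, 0.1371]
tool_rot: [[1.0, -0.017, 0.021], [-0.021, -0.001, 1.0], [-0.017, -1.0, -0.001]]
ft_force: [-7.0, -1.5, 13.6]
grip_width: 0.01
```

step_arm --pt "1 0 0.002 0 0" --pt "1 0.0 0.003 0 0" --pt "1 0.0 0.003 0 0"

```text
clock: 34.17
tcp_pos: [0.5148, -0.2161, 0.1353]
tool_rot: [[1.0, -0.017, 0.021], [-0.021, -0.002, 1.0], [-0.017, -1.0, -0.002]]
ft_force: [-7.3, -1.4, 16.9]
grip_width: 0.005
```

```bash
python3 - <<'E'
from h import *
import cv2
rel([])
a=eyes.read_camera("side");a=cv2.resize(a[60:190,270:400],None,fx=3,fy=3,interpolation=cv2.INTER_CUBIC)
b=eyes.read_camera("scene");b=cv2.resize(b[50:180,190:320],None,fx=3,fy=3,interpolation=cv2.INTER_CUBIC)
cv2.imwrite("pics/ac.png",np.hstack([a,b]))
E
```

```text
tcp [ 0.5148 -0.2161  0.1353] yawz 88.79225269198287 F [-7.3407 -1.443  16.9162] w 0.0054487286335866145 t 34.175
```

View pics/ac.png

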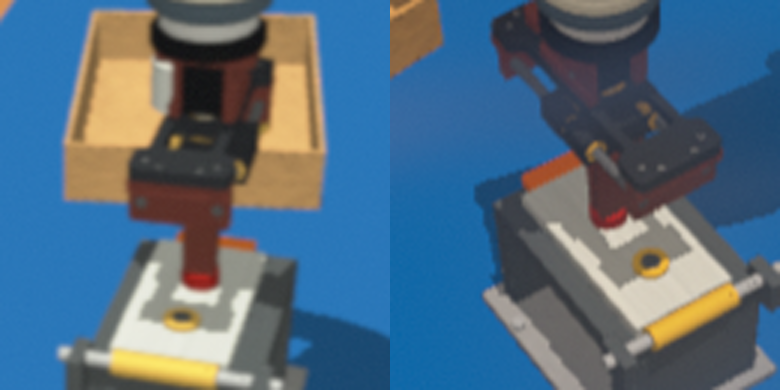

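step_arm --pt "1 0.001 0.003 0 0" --pt "1 0.001 0.006 0 0" --pt "1 0.001 0.006 0 0" --pt "1 0.001 0.006 0 0"

```text
clock: 34.78
tcp_pos: [0.515, -0.2166, 0.1335]
tool_rot: [[1.0, -0.018, 0.021], [-0.021, -0.002, 1.0], [-0.018, -1.0, -0.003]]
ft_force: [-16.8, 3.6, 45.0]
grip_width: 0.003
```

step_arm --pt "1 0 -0.006 0 0" --pt "1 0 -0.03 0 0" --pt "1 -0.02 -0.08 0 0" --pt "1 -0.06 -0.11 0 0" --pt "1 -0.09 -0.11 0 0" --pt "1 -0.09 -0.11 0 0"

```text
clock: 35.52
tcp_pos: [0.4259, -0.2142, 0.2452]
tool_rot: [[1.0, -0.018, 0.022], [-0.022, -0.002, 1.0], [-0.018, -1.0, -0.003]]
ft_force: [0.5, 0.6, 0.0]
grip_width: 0.001
```

```bash
python3 - <<'E'
from h import *
import cv2
rel([])
a=eyes.read_camera("side");a=cv2.resize(a[100:190,290:390],None,fx=4,fy=4,interpolation=cv2.INTER_CUBIC)
b=eyes.read_camera("scene");b=cv2.resize(b[80:170,210:310],None,fx=4,fy=4,interpolation=cv2.INTER_CUBIC)
cv2.imwrite("pics/ad.png",np.hstack([a,b]))
im=eyes.read_camera("wrist");cv2.imwrite("pics/ad_w.png",im)
E
```

```text
tcp [ 0.4259 -0.2142  0.2452] yawz 88.74292609626707 F [0.4537 0.6343 0.022 ] w 0.0005456555097054602 t 35.525
```

View pics/ad.png

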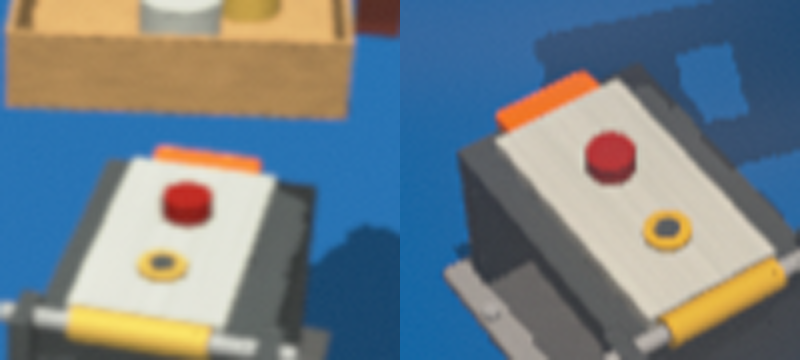

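View pics/ad_w.png

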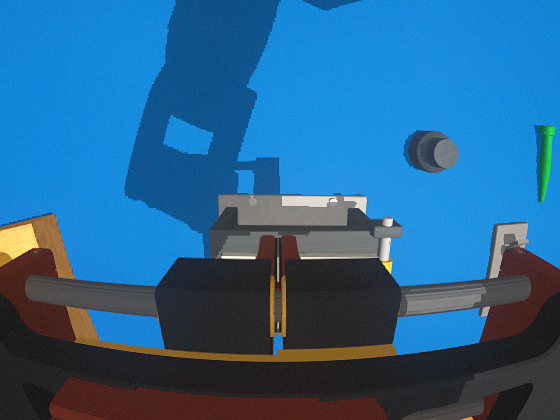

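```bash
python3 - <<'E'
from h import *
import cv2
a=eyes.read_camera("side");b=eyes.read_camera("scene")
cv2.imwrite("pics/ae.png",np.hstack([cv2.resize(a[135:165,315:355],None,fx=10,fy=10,interpolation=cv2.INTER_CUBIC),cv2.resize(b[105:135,242:282],None,fx=10,fy=10,interpolation=cv2.INTER_CUBIC)]))
t=np.linspace(0,2*np.pi,80)
for z,r in((.139,.014),(.125,.014)):
    X=np.c_[.5135+r*np.cos(t),-.216+r*np.sin(t),0*t+z]
    for n,o in(("side",(315,135)),("scene",(242,105))):
        q=(proj(n,X)-o)*10;print(z,n,q.min(0).round(),q.max(0).round())
E
```

```text
0.139 side [162. 103.] [294. 172.]
0.139 scene [150.  65.] [281. 164.]
0.125 side [159. 159.] [290. 229.]
0.125 scene [152. 110.] [282. 208.]
```

View pics/ae.png

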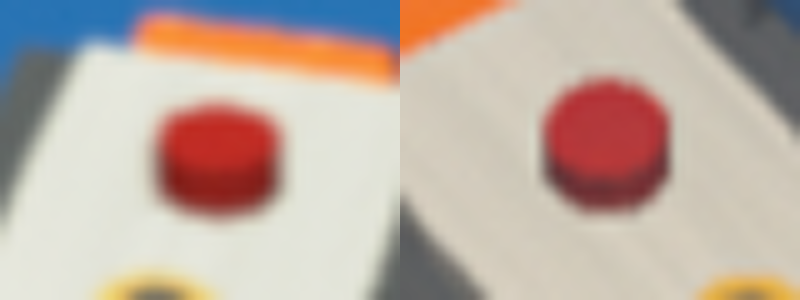

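```bash
python3 - <<'E'
from h import *
import cv2
b=eyes.read_camera("scene");a=cv2.imread("pics/a_scene.png")
for n,(x0,y0,x1,y1) in dict(jar=(225,262,268,312),spanner=(158,215,216,275),weight=(345,160,382,198)).items():
    d=cv2.absdiff(a[y0:y1,x0:x1],b[y0:y1,x0:x1]).max(2);print(n,d.mean(),(d>40).sum())
robot.job_done()
E
```

```text
jar 2.3037209302325583 0
spanner 2.607183908045977 0
weight 2.2140825035561877 0
the job is handed in; nothing more can be done
```

The job is done and handed in: the leaf is flat on its base and the drift is fully home, with the arm clear and touching nothing. The clock read about 35.6 s, against the 72 s limit.

**How it went:**
- I swung the leaf down with closed fingers, then gripped the steel, red-headed drift from the rest. The green one was the decoy.
- The tool cannot tilt, so I turned the drift towards upright by pushing its tip against the rest post and then the fixture's foot plate. It slid to the edge of the pads twice, and I re-centred it once against the base and once by regripping.
- It went into the holes leaning about 20°. I opened the gripper there three times: twice to regrip it while it leaned, and a last time after straightening it to 2–3° and taking it to roughly 75 mm deep. It stayed standing each time.
- I then pushed it home from above with the closed fingers.

**Last checks:**
- **Seating:** the head sits on the leaf in both the scene and side views, with no shank showing.
- **Alignment:** the leaf now looks centred on the base. I judged this by eye and did not measure it.
- **Final push:** it stopped firmly at about 45 N of wrist force, at a height consistent with fully home. That was more than the 5–20 N expected. It is under the 120 N wrist limit, and only the fingertips pressed, so the 40 N limit on the arm and gripper body should not apply.
- **Jar, spanner and weight:** unchanged when compared with the first picture.

**One small disagreement:** the head measured a few percent smaller in the pictures than predicted. I put that down to blur at the edges.

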